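# Fetch the caster from behind the nesting pots

## Robot

A 6-joint arm with a two-finger parallel gripper is mounted at the origin on the work surface. World frame = base frame: x ahead of the robot, y to its left, z up, the work surface at z = 0. Lengths are in m, angles in rad, forces in N, time in s.
With the tool pointing down it reaches from about 0.325 to 0.775 m from the base axis. Payload 5.5 kg.
Tool frame: the origin (TCP) lies between the finger pads; the fingertips stand 17 mm ahead of it and the grasp point (between the pads) lies 2 mm behind it (manip.tip_extent is the distance from the TCP to the fingertips, in m); z points along the fingers, y is the line along which they close (so a half turn about z gives the same grasp; the last joint's range is limited). The gripper opens to 85 mm and grips with 20 to 120 N. Pads are 22 mm wide; open, the fingers measure 114 mm over their backs; the gripper's body (76 mm by 85 mm) begins 54 mm behind the grasp point. The pads swing forward as they close: fully open they stand 13 mm farther back than shut.
Start: joints at [1.129, 0.091, 1.231, -0, 1.82, -0.057], TCP at [0.225, 0.556, 0.248] pointing down, gripper open.
Joint ranges: [-2.87, 2.87], [-0.86, 2.18], [0.17, 2.46], [-1.51, 4.65], [0.06, 2.69], [-2.65, 2.65]. Speed limits (rad/s): [2.57, 2.57, 3.01, 3.14, 3.14, 3.14].

## Interface

Orientations are given as a rotation vector (axis times angle).
In Python, from bench import manip, imaging gives the robot as it stands.
- The arm moves only by the tool carry_out, never from a script. Its argument "motion" is a list of rows, each an object of numbers: "ax", "ay", "az": the turn, a rotation vector about the world's x, y, z in degrees; "x", "y", "z": the shift along the world's x, y, z in cm; "gripper": the finger opening in cm, from 0 to 8.54. A call has 1 to 10 rows; each row is the pose to reach, as a shift and turn from the pose commanded when the call began; what a row does not reach only later rows make up. A row lasts 1/12 s, in which the tool goes at most 41.7 mm and 7.16 degrees, less where a joint would pass 70% of its speed; a pose out of reach is approached as far as the arm can. A call with a gripper value outside its range is refused whole. The fingers move at their own pace and stop on an object; "grip_force" is the grip in N (left out, the last holds). Time passes only in rows, so rows that repeat a pose let the fingers close. It gives the time, the measured TCP pose, the force, the opening and the grip force at its end, in the units of the state.
- manip.get_state(): the state, without advancing time (a new reading comes with each control period).
- imaging.snapshot(name): name is "side" or "top" or "wrist"; returns (picture, depth): 420x560x3 uint8, red, green, blue; 420x560 float32, m along the optical axis (not along the pixel's ray), 0 where there is no reading.
- imaging.calibration(name): a dict with "fovy" (degrees; the focal length in pixels is half the picture's height over the tangent of half this angle, whatever the lens; pixels are square), "cx", "cy" (the principal point, pixels), "T" (4x4, takes a point from camera to world coordinates); the wrist camera has in their place "tool_from_camera" (4x4, takes a point from camera to tool coordinates, whose origin is the TCP and whose axes are the flange's). Camera axes: x right, y down, z forward; pixel columns grow to the right and rows downward; lengths in m; the calibration is good to about 2 mm. A picture is of the moment at which its call begins: read the wrist's pose just before it. calibration takes no time and is no camera call.
- manip.finish_job(): hands the job in; it is judged then, once.
The state is a dict: "t": time; "q": joint angles; "dq": joint speeds; "joint_torque": joint torques, N m; "ee_pos": TCP position; "tool_rot": TCP orientation; "force": force on the tool from outside, world axes, zero at the start; "moment": the same for the moment, N m; "finger_gap": finger opening in m; "grasp_force": force on a finger pad.
Only numpy, scipy, OpenCV 4.12 (cv2) and the standard library are available. Lean on these libraries where they do the work, as an engineer would, in place of code of your own. Each camera call takes 0.05 s, during which the arm holds its last target. There are 200 camera calls.

## Task

The caster stands in the niche of the grey organizer behind three coloured pots. First clear the pots onto the middle of the black mat, nested upright one inside the other from largest to smallest; then lift the caster out and stand it flat in the steel tray, wheel up; only then put each pot back, upright, in the middle of the pad of its own colour. Leave the glass jar where it is.

Things in the scene. Friction and masses are not known exactly. Their poses are not given: they have to be found in the camera images.
- blue_mid (a point): Blue, wide and low round plastic pot, open at the top, straight-sided, standing upright on the pad of its own colour: 68 mm outside diameter, 40 mm high, wall 3 mm, floor 4 mm. The point is on its axis, half-way up (20 mm above its underside); z up its axis. Loose, 35 to 100 g, gripped across its outside.
- yellow_mid (a point): Yellow, medium round plastic pot, open at the top, straight-sided, standing upright on the pad of its own colour: 46 mm outside diameter, 68 mm high, wall 3 mm, floor 4 mm. The point is on its axis, half-way up (34 mm above its underside); z up its axis. Loose, 35 to 100 g, gripped across its outside. Fits in the blue pot with 8 mm to spare all round and then stands 32 mm out of it.
- red_mid (a point): Red, slim and tall round plastic pot, open at the top, straight-sided, standing upright on the pad of its own colour: 24 mm outside diameter, 96 mm high, wall 3 mm, floor 4 mm. The point is on its axis, half-way up (48 mm above its underside); z up its axis. Loose, 35 to 100 g, gripped across its outside. Fits in the yellow pot with 8 mm to spare all round and then stands 32 mm out of it.
- blue_pad: Blue round pad, 92 mm in diameter, 3 mm thick, fixed flat on the bench, origin at the centre of its underside. The pads lie in a straight row, 100 mm apart, before the organizer, colours in any order.
- yellow_pad: Yellow round pad, 70 mm in diameter, 3 mm thick, fixed flat on the bench, origin at the centre of its underside. The pads lie in a straight row, 100 mm apart, before the organizer, colours in any order.
- red_pad: Red round pad, 48 mm in diameter, 3 mm thick, fixed flat on the bench, origin at the centre of its underside. The pads lie in a straight row, 100 mm apart, before the organizer, colours in any order. The organizer (seen from the niche's middle): niche 80 mm wide, open to front and above, 10 mm lip 64 mm behind; two wings 60 mm high, 124 mm wide, from 30 mm before to 70 mm behind.
- caster_mid (a point): Steel caster standing loose, plate down, black wheel up, in the organizer's niche 90 mm behind the middle pad. 70 mm high, 140-280 g; foot plate 50 (x) by 60 mm (y), 4 thick. Fork of two flat cheeks, 33 mm over both along x, 32 mm wide, 12 to 56 mm above the underside: grip them along x, 45 mm up. Point 35 mm above the underside, on the middle axis; z up, x away from the robot within 15 degrees.
- mat: Black rubber mat, round, 110 mm in diameter, 3 mm thick, fixed flat on the bench at one side of the work (left or right). Origin at the centre of its underside.
- tray: Square steel tray, open at the top, 108 mm by 108 mm outside, 16 mm high, walls and floor 4 mm, fixed on the bench at the other side from the mat. Origin at the centre of its underside, x and y along its sides.
- jar: Bystander: clear glass jar with a steel cap, 68 mm in diameter, 95 mm high, standing to the right of the organizer. Origin at the centre of its underside.

How it is judged:
By the outcome, as a careful person would: the job done as asked, in the order asked, and still so for the second after the job is handed in, with the robot touching nothing.
It also fails if it takes over 147 s, if anything falls off the work surface, if the arm or the gripper's body presses on something with over 40 N, if the wrist force passes 120 N, or if a joint passes its speed limit or range.

## Working session

There is one attempt and no reset: what is moved stays moved. The work goes in short steps, Python scripts to look and compute and a tool call to move; the robot and the scene stay as the last step left them, time stands still between calls to the robot, and variables do not carry over. Pictures are saved under pics/ and viewed, at most 14 in all, crops included, and the job is handed in when it is done.

Besides the shell and the picture viewer there is one more tool, called in YAML: its name, and indented under it one key for each argument. carry_out: Moves the arm, as the interface text tells. Its arguments: {"type":"object","properties":{"motion":{"type":"array","items":{"type":"object","properties":{"ax":{"type":"number"},"ay":{"type":"number"},"az":{"type":"number"},"x":{"type":"number"},"y":{"type":"number"},"z":{"type":"number"},"gripper":{"type":"number"}}}},"grip_force":{"type":"number"}},"required":["motion"]}

```bash
ls; mkdir -p pics
cat > h.py <<'E'
import numpy as np, cv2
from bench import manip, imaging
def snap(n,f):
    s=manip.get_state(); p,d=imaging.snapshot(n); cv2.imwrite(f'pics/{f}.png',p[:,:,::-1]); np.save(f'pics/{f}.npy',d)
    return s,p,d
def rays(n,uv,s=None):
    c=imaging.calibration(n); 
    if n=='wrist':
        from scipy.spatial.transform import Rotation as R
        T=np.eye(4);T[:3,:3]=R.from_rotvec(s['tool_rot']).as_matrix();T[:3,3]=s['ee_pos'];T=T@c['tool_from_camera']
    else: T=c['T']
    f=210/np.tan(np.radians(c['fovy'])/2)
    cx,cy=c.get('cx',279.5),c.get('cy',209.5)
    uv=np.atleast_2d(uv).astype(float)
    r=np.c_[(uv[:,0]-cx)/f,(uv[:,1]-cy)/f,np.ones(len(uv))]
    return T[:3,3],r@T[:3,:3].T
def onplane(n,uv,z,s=None):
    o,r=rays(n,uv,s); return o+r*((z-o[2])/r[:,2])[:,None]
def cloud(n,d,s=None):
    v,u=np.mgrid[:420,:560]; o,r=rays(n,np.c_[u.ravel(),v.ravel()],s)
    return (o+r*d.ravel()[:,None]).reshape(420,560,3)
E
python3 - <<'E'
from h import *
for n in('top','side'):
    snap(n,n+'0'); c=imaging.calibration(n); print(n,c)
print(imaging.calibration('wrist')); print(manip.get_state())
E
```

```text
pics
top {'fovy': 42.4384242979668, 'cx': 278.18003465094273, 'cy': 214.79550340138852, 'T': array([[-0.02030884, -0.99116822,  0.13104623,  0.43780897],
       [-0.99967689,  0.01812724, -0.01781912, -0.00980278],
       [ 0.01528624, -0.13136578, -0.9912161 ,  1.24912501],
       [ 0.        ,  0.        ,  0.        ,  1.        ]])}
side {'fovy': 48.930555036018504, 'cx': 278.77744517408695, 'cy': 205.98378245464312, 'T': array([[ 0.83437185, -0.37104254,  0.40761629,  0.20376526],
       [-0.55101794, -0.58057907,  0.59942237, -0.57500356],
       [ 0.01424229, -0.72474504, -0.68886993,  0.72010749],
       [ 0.        ,  0.        ,  0.        ,  1.        ]])}
{'fovy': 67.21197690987437, 'cx': 282.98184753298375, 'cy': 202.28011621598606, 'tool_from_camera': array([[ 3.33547301e-04, -9.53679197e-01, -3.00825327e-01,
         7.69604606e-02],
       [ 9.99999869e-01,  2.01187106e-04,  4.70968654e-04,
         6.98790476e-05],
       [-3.88630831e-04, -3.00825444e-01,  9.53679139e-01,
        -1.26059834e-01],
       [ 0.00000000e+00,  0.00000000e+00,  0.00000000e+00,
         1.00000000e+00]])}
{'t': 0.1, 'q': array([ 1.12930683e+00,  9.18351501e-02,  1.23175374e+00,  1.63070965e-05,
        1.81978388e+00, -5.66997396e-02]), 'dq': array([-0.00181888, -0.00169718, -0.00381297, -0.00196273, -0.00080162,
       -0.00144267]), 'joint_torque': array([ 1.24696046e-03, -4.60213101e+01, -4.19220650e+01, -1.47865790e-04,
        1.05287583e-02, -6.17252067e-05]), 'ee_pos': array([0.22512575, 0.55593822, 0.24723964]), 'tool_rot': array([-6.00611109e-01, -3.08318180e+00,  2.70338228e-03]), 'force': array([-0.45408291,  0.49078161, -0.85967928]), 'moment': array([-0.04773112,  0.04105521,  0.00757714]), 'grasp_force': 0.0, 'finger_gap': 0.08529823133037634}
```

View pics/top0.png

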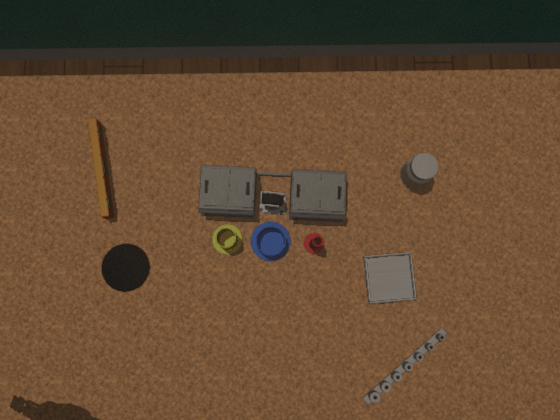

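View pics/side0.png

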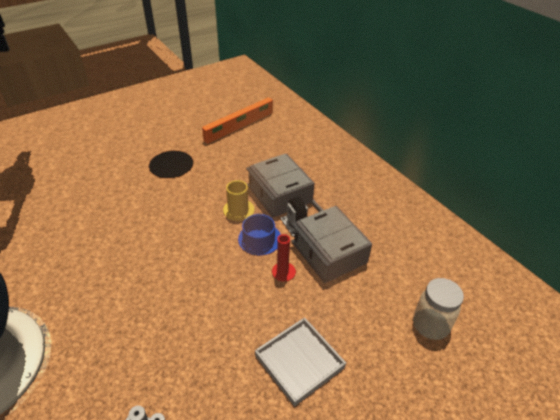

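The top view (up = +x, left = +y) shows yellow at (228,239), blue (271,241), red (314,243), mat (126,267), tray (390,278), caster (272,202) and jar (424,167). The side view agrees with this.

Run:
```python
from h import *
for n in('top','side'):
    p=cv2.imread(f'pics/{n}0.png'); d=np.load(f'pics/{n}0.npy'); C=cloud(n,d)
    hsv=cv2.cvtColor(p,cv2.COLOR_BGR2HSV); H,S,V=cv2.split(hsv)
    ok=(C[...,0]>.2)&(C[...,0]<.75)&(abs(C[...,1])<.4)
    M={'blue':(H>105)&(H<130)&(S>150),'yellow':(H>22)&(H<36)&(S>140)&(V>60),'red':((H<4)|(H>174))&(S>190)}
    for k,h in(('blue',.043),('yellow',.071),('red',.099)):
        m=M[k]&ok; P=C[m]; t=P[abs(P[:,2]-h)<.006]
        uv=np.argwhere(m)[:,::-1]; z=P[:,2]
        c,(r)=cv2.minEnclosingCircle(t[:,:2].astype(np.float32)) if len(t) else (0,0)
        # lower pad
        pd=P[z<.008]; cp,rp=cv2.minEnclosingCircle(pd[:,:2].astype(np.float32)) if len(pd) else (0,0)
        print(n,k,len(P),len(t),np.round(c,4),round(r,4),'pad',len(pd),np.round(cp,4),round(rp,4), np.percentile(z,[1,50,99]).round(4))
    b=(V<50)&ok&(C[...,2]<.01)
    nl,L,st,cen=cv2.connectedComponentsWithStats(b.astype(np.uint8))
    for i in np.argsort(-st[1:,4])[:2]+1:
        print(n,'dark',st[i],cen[i].round(1),onplane(n,cen[i],.003).round(4), (C[L==i].min(0)+C[L==i].max(0))/2,np.ptp(C[L==i],axis=0))
    g=(S<70)&ok&(C[...,2]>.002)&(C[...,1]<-.13)&(C[...,0]<.42)
    P=C[g].astype(np.float32); 
    nl,L,st,cen=cv2.connectedComponentsWithStats(((S<90)&ok).astype(np.uint8))
    for i in np.argsort(-st[1:,4])[:6]+1:
        P=C[L==i]; print(n,'grey',st[i],cv2.minAreaRect(P[:,:2].astype(np.float32)),np.percentile(P[:,2],[5,95]).round(3))
    w=ok&(C[...,2]>.045)&(C[...,2]<.085)&(abs(C[...,1])<.045)&(C[...,0]>.42)
    P=C[w]; print(n,'caster',len(P), P.mean(0) if len(P) else 0, P.min(0),P.max(0))
```

```text
Traceback (most recent call last):
IndexError: index -1 is out of bounds for axis 0 with size 0
```

Run:
```python
import cv2,numpy as np
a=cv2.imread('pics/top0.png')[150:320,90:450]
b=cv2.resize(a,None,fx=2.2,fy=2.2,interpolation=cv2.INTER_CUBIC)
cv2.imwrite('pics/c1.png',np.clip(b*1.8,0,255).astype(np.uint8))
```

```text
(no output)
```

View pics/c1.png

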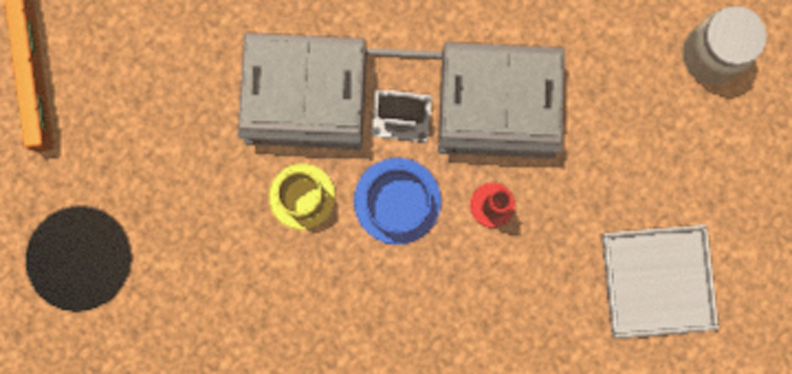

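The crop confirms the layout: the pots stand on their pads, with the caster in the niche at crop (403,113). I'll fix the masks.

```bash
cat > m.py <<'E'
from h import *
for n in('top','side'):
    p=cv2.imread(f'pics/{n}0.png'); d=np.load(f'pics/{n}0.npy'); C=cloud(n,d)
    hsv=cv2.cvtColor(p,cv2.COLOR_BGR2HSV); H,S,V=cv2.split(hsv)
    if n=='top': print([hsv[y,x] for x,y in((271,241),(228,230),(314,243),(126,267),(390,278),(200,300))], [C[y,x].round(3) for x,y in((271,241),(126,267),(390,278),(200,300))])
    ok=(C[...,0]>.2)&(C[...,0]<.8)&(abs(C[...,1])<.45)
    M={'blue':(H>105)&(H<130)&(S>150),'yellow':(H>22)&(H<36)&(S>140)&(V>60),'red':((H<4)|(H>174))&(S>190)}
    for k,h in(('blue',.043),('yellow',.071),('red',.099)):
        m=M[k]&ok; P=C[m]
        if not len(P): print(n,k,'none',M[k].sum()); continue
        for nm,t in(('rim',P[abs(P[:,2]-h)<.006]),('pad',P[abs(P[:,2]-.003)<.004])):
            if len(t): c,r=cv2.minEnclosingCircle(t[:,:2].astype(np.float32)); print(n,k,nm,len(t),np.round(c,4),round(r,4))
    b=(V<50)&ok&(C[...,2]<.01)
    nl,L,st,cen=cv2.connectedComponentsWithStats(b.astype(np.uint8))
    for i in np.argsort(-st[1:,4])[:2]+1:
        print(n,'dark',st[i],cen[i].round(1),onplane(n,cen[i],.003).round(4),np.ptp(C[L==i],axis=0).round(3))
    nl,L,st,cen=cv2.connectedComponentsWithStats(((S<90)&ok).astype(np.uint8))
    for i in np.argsort(-st[1:,4])[:5]+1:
        P=C[L==i]; print(n,'grey',st[i],cv2.minAreaRect(P[:,:2].astype(np.float32)),np.percentile(P[:,2],[5,95]).round(3))
E
python3 m.py
```

```text
[array([112, 135, 119], dtype=uint8), array([ 20, 139,  57], dtype=uint8), array([  3, 178,  96], dtype=uint8), array([10, 70, 33], dtype=uint8), array([ 17,  34, 119], dtype=uint8), array([ 13, 136, 111], dtype=uint8)] [array([ 0.541, -0.014,  0.01 ]), array([0.489, 0.318, 0.003]), array([ 0.451, -0.286,  0.004]), array([ 0.438, -0.01 ,  1.249])]
top blue none 0
top yellow rim 89 [0.5467 0.0843] 0.0229
top yellow pad 210 [0.5491 0.0876] 0.0347
top red none 0
top dark [ 102  244   48   48 1704] [125.1 267.3] [[0.488 0.32  0.003]] [0.107 0.109 0.013]
top dark [217 214   7   2  10] [219.9 214.6] [[0.6055 0.103  0.003 ]] [0.003 0.014 0.004]
top grey [ 198  165  149   57 5734] ((0.570443868637085, -0.013038679957389832), (0.34103402495384216, 0.26507851481437683), 86.016357421875) [0.012 0.068]
top grey [ 364  252   53   52 2336] ((0.445128470659256, -0.1748289316892624), (0.11021576821804047, 0.33031201362609863), 3.6744885444641113) [0.002 0.018]
top grey [ 102  244   47   47 1673] ((0.4892643392086029, 0.18162381649017334), (0.10462498664855957, 0.38238829374313354), 0.256704390048980
[... 739 characters left out ...]
 (0.32504427433013916, 0.2058998942375183), 85.61125183105469) [0.007 0.066]
side grey [ 255  318   91   88 4302] ((0.45375514030456543, -0.28121182322502136), (0.11575109511613846, 0.10925097018480301), 3.673143148422241) [0.004 0.018]
side grey [ 415  278   49   61 1874] ((0.7179478406906128, -0.3409669101238251), (0.1283639669418335, 0.06120970472693443), 23.21143341064453) [0.015 0.098]
side grey [151 152  39  24 454] ((0.4814089238643646, 0.3233301639556885), (0.09656601399183273, 0.08670250326395035), 44.90576934814453) [0.003 0.008]
side grey [140 406  25  14 131] ((0.21040967106819153, -0.24128049612045288), (0.01927436888217926, 0.0485868826508522), 35.144683837890625) [0.01  0.037]
```

```bash
sed -i 's/ok=(C/ok=(d>0)\&(C/; s/(S>150)/(S>110)/; s/(S>140)&(V>60)/(S>150)\&(V>60)/; s/(H<4)|(H>174))&(S>190)/(H<5)|(H>174))\&(S>165)/' m.py
cat >> m.py <<'E'
    w=ok&(C[...,2]>.05)&(abs(C[...,1]+.012)<.038)&(C[...,0]>.58)&(C[...,0]<.68)
    P=C[w]; print(n,'caster',len(P),P.mean(0).round(4),cv2.minAreaRect(P[:,:2].astype(np.float32)),P[:,2].max())
    w=ok&(C[...,2]>.001)&(C[...,2]<.01)&(abs(C[...,1]+.012)<.038)&(C[...,0]>.585)&(C[...,0]<.68)&(S<110)
    P=C[w]; print(n,'plate',len(P),P.mean(0).round(4),cv2.minAreaRect(P[:,:2].astype(np.float32)))
E
python3 m.py | grep -v dark
```

```text
[array([112, 135, 119], dtype=uint8), array([ 20, 139,  57], dtype=uint8), array([  3, 178,  96], dtype=uint8), array([10, 70, 33], dtype=uint8), array([ 17,  34, 119], dtype=uint8), array([ 13, 136, 111], dtype=uint8)] [array([ 0.541, -0.014,  0.01 ]), array([0.489, 0.318, 0.003]), array([ 0.451, -0.286,  0.004]), array([ 0.438, -0.01 ,  1.249])]
top blue rim 123 [ 0.5403 -0.0135] 0.0341
top blue pad 353 [ 0.5422 -0.0119] 0.0446
top yellow rim 54 [0.5464 0.0845] 0.0226
top yellow pad 27 [0.5481 0.0896] 0.0327
top red rim 46 [ 0.5332 -0.1128] 0.0119
top red pad 105 [ 0.5361 -0.1121] 0.0227
top grey [ 198  165  149   57 5717] ((0.6484226584434509, -0.0182180255651474), (0.34094515442848206, 0.10895154625177383), 86.37498474121094) [0.012 0.067]
top grey [ 364  252   53   52 2327] ((0.4521581828594208, -0.28429192304611206), (0.11021576821804047, 0.1109350323677063), 3.6744885444641113) [0.002 0.018]
top grey [ 102  244   47   47 1667] ((0.4880433678627014, 0.31927138566970825), (0.10470356047153473, 0.10514117777347565), 6.291805267333984) [0.001 0.009]
top grey [369 328  78  67 943] 
[... 1203 characters left out ...]
1283639669418335, 0.06120970472693443), 23.21143341064453) [0.015 0.098]
side grey [151 152  39  24 454] ((0.4814089238643646, 0.3233301639556885), (0.09656601399183273, 0.08670250326395035), 44.90576934814453) [0.003 0.008]
side grey [140 406  25  14 131] ((0.21040967106819153, -0.24128049612045288), (0.01927436888217926, 0.0485868826508522), 35.144683837890625) [0.01  0.037]
side caster 440 [ 0.632  -0.007   0.0608] ((0.6367331743240356, -0.007893234491348267), (0.06747063994407654, 0.08546257019042969), 89.24849700927734) 0.07481643330329601
side plate 140 [ 0.6094 -0.005   0.0056] ((0.6030696034431458, -0.005137138068675995), (0.07495198398828506, 0.035254575312137604), 72.0050048828125)
```

carry_out:
  motion:
    - {"x": 3.5,"y": -3,"z": 0,"az": 3}
    - {"x": 6,"y": -6.5,"z": 0,"az": 6}
    - {"x": 8,"y": -10,"z": 0,"az": 9}
    - {"x": 10,"y": -13.5,"z": 0,"az": 12}
    - {"x": 12,"y": -17,"z": 0,"az": 15}
    - {"x": 14,"y": -20.5,"z": 0,"az": 18.5}
    - {"x": 16,"y": -24,"z": 0,"az": 18.5}
    - {"x": 18,"y": -27.5,"z": 0,"az": 18.5}
    - {"x": 20,"y": -31,"z": 0,"az": 18.5}
    - {"x": 22,"y": -34.5,"z": 0,"az": 18.5}

```text
invalid input
```

carry_out:
  motion:
    - {"x": 1.5,"y": -3.5}
    - {"x": 3,"y": -7,"z": -1}
    - {"x": 4.5,"y": -11,"z": -2}
    - {"x": 6,"y": -14,"z": -3}
    - {"x": 7.5,"y": -18,"z": -4}
    - {"x": 9,"y": -21,"z": -5}
    - {"x": 9.5,"y": -22.5,"z": -5}
    - {"x": 9.5,"y": -22.5,"z": -5}
    - {"x": 9.5,"y": -22.5,"z": -5}
    - {"x": 9.5,"y": -22.5,"z": -5}

```text
invalid input
```

Run:
```python
from h import *
s,p,d=snap('wrist','w1'); np.savez('pics/w1s.npz',**s)
print(s['t'],s['ee_pos'],s['tool_rot'],s['q'])
```

```text
0.1 [0.22512575 0.55593822 0.24723964] [-6.00611109e-01 -3.08318180e+00  2.70338228e-03] [ 1.12930683e+00  9.18351501e-02  1.23175374e+00  1.63070965e-05
  1.81978388e+00 -5.66997396e-02]
```

View pics/w1.png

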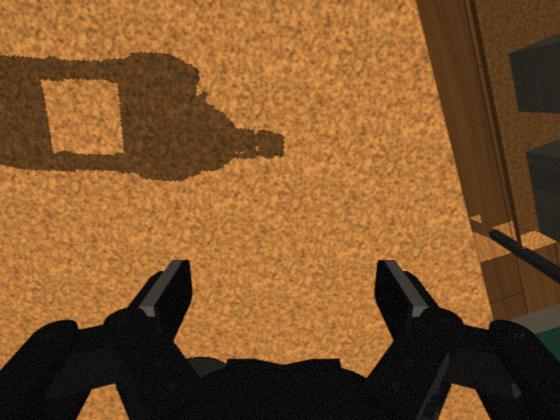

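The wrist view shows the bench and the open fingers at the bottom; the move was refused, so I'll try with every field filled in.

carry_out:
  motion:
    - {"x": 3.5,"y": -3,"z": 0,"ax": 0,"ay": 0,"az": 3,"gripper": 8.5}
  grip_force: 30

```text
t: 0.23
ee_pos: [0.2527, 0.5318, 0.247]
tool_rot: [-0.508, -3.097, 0.0]
force: [2.4, 0.2, -0.6]
finger_gap: 0.0849
grasp_force: 0.0
```

carry_out:
  motion:
    - {"x": 2,"y": -3.5,"z": 0,"ax": 0,"ay": 0,"az": 3,"gripper": 8.5}
    - {"x": 4,"y": -7,"z": 0,"ax": 0,"ay": 0,"az": 6,"gripper": 8.5}
    - {"x": 6,"y": -10.5,"z": 0,"ax": 0,"ay": 0,"az": 9,"gripper": 8.5}
    - {"x": 8,"y": -14,"z": 0,"ax": 0,"ay": 0,"az": 12,"gripper": 8.5}
    - {"x": 10,"y": -17.5,"z": 0,"ax": 0,"ay": 0,"az": 15,"gripper": 8.5}
    - {"x": 12,"y": -21,"z": 0,"ax": 0,"ay": 0,"az": 15,"gripper": 8.5}
    - {"x": 14,"y": -24.5,"z": 0,"ax": 0,"ay": 0,"az": 15,"gripper": 8.5}
    - {"x": 16,"y": -28,"z": 0,"ax": 0,"ay": 0,"az": 15,"gripper": 8.5}
    - {"x": 18,"y": -31.5,"z": 0,"ax": 0,"ay": 0,"az": 15,"gripper": 8.5}
    - {"x": 20,"y": -35,"z": 0,"ax": 0,"ay": 0,"az": 15,"gripper": 8.5}

```text
t: 1.07
ee_pos: [0.4573, 0.1771, 0.2482]
tool_rot: [0.111, 3.14, 0.0]
force: [0.8, 0.7, 0.3]
finger_gap: 0.0854
grasp_force: 0.0
```

carry_out:
  motion:
    - {"x": 2,"y": -3.5,"z": -1,"ax": 0,"ay": 0,"az": 0,"gripper": 8.5}
    - {"x": 4,"y": -7,"z": -2,"ax": 0,"ay": 0,"az": 0,"gripper": 8.5}
    - {"x": 6,"y": -11,"z": -3,"ax": 0,"ay": 0,"az": 0,"gripper": 8.5}
    - {"x": 7,"y": -14.5,"z": -4,"ax": 0,"ay": 0,"az": 0,"gripper": 8.5}
    - {"x": 8,"y": -18,"z": -5,"ax": 0,"ay": 0,"az": 0,"gripper": 8.5}
    - {"x": 8,"y": -18.9,"z": -5,"ax": 0,"ay": 0,"az": 0,"gripper": 8.5}
    - {"x": 8,"y": -18.9,"z": -5,"ax": 0,"ay": 0,"az": 0,"gripper": 8.5}
    - {"x": 8,"y": -18.9,"z": -5,"ax": 0,"ay": 0,"az": 0,"gripper": 8.5}

```text
t: 1.73
ee_pos: [0.5367, -0.0098, 0.1983]
tool_rot: [-0.113, -3.139, -0.001]
force: [-0.3, -0.0, -0.4]
finger_gap: 0.0848
grasp_force: 0.0
```

Run:
```python
from h import *
s,p,d=snap('wrist','w2'); np.savez('pics/w2s.npz',**s)
print(s['t'],s['ee_pos'],s['tool_rot'],s['q'])
```

```text
1.7333 [ 0.53670395 -0.00983153  0.19827185] [-1.12701668e-01 -3.13910878e+00 -1.17919237e-03] [-8.21380421e-02 -8.31460792e-02  1.49369183e+00  7.38199286e-04
  1.73154225e+00 -1.58104234e+00]
```

View pics/w2.png

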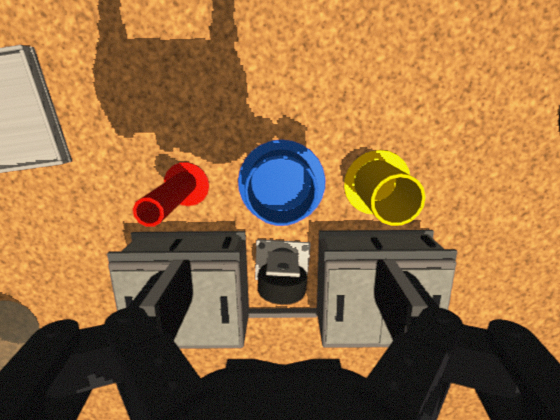

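The wrist view, where down is +x and right is +y, shows blue at (281,182), red's rim at (149,211), yellow's rim at (398,200) and the caster at (282,270). Its plate edge is nearly horizontal.

```bash
cat > w.py <<'E'
from h import *
import sys
from scipy.optimize import least_squares
f=sys.argv[1]
s=dict(np.load(f'pics/{f}s.npz')); p=cv2.imread(f'pics/{f}.png'); d=np.load(f'pics/{f}.npy'); C=cloud('wrist',d,s)
H,S,V=cv2.split(cv2.cvtColor(p,cv2.COLOR_BGR2HSV)); ok=d>0
M={'blue':(H>105)&(H<130)&(S>120),'yellow':(H>22)&(H<36)&(S>150),'red':((H<5)|(H>174))&(S>180)}
def fit(t,r):
    m=least_squares(lambda c:np.hypot(*(t-c).T)-r,t.mean(0),loss='soft_l1',f_scale=.001); return m.x.round(4),np.sqrt(np.mean(m.fun**2)).round(4)
for k,h,r,pr in(('blue',.043,.0325,.046),('yellow',.071,.0215,.035),('red',.099,.0105,.024)):
    P=C[M[k]&ok]; 
    if not len(P): continue
    hi=np.percentile(P[:,2],98); t=P[abs(P[:,2]-hi)<.004][:,:2]
    print(k,'top z',hi.round(4),'rim fit',len(t),fit(t,r), cv2.minEnclosingCircle(t.astype(np.float32)))
    m=(M[k]&ok&(abs(C[...,2]-.003)<.004)).astype(np.uint8)
    cs,_=cv2.findContours(m,cv2.RETR_EXTERNAL,cv2.CHAIN_APPROX_NONE)
    if cs:
        hull=cv2.convexHull(np.vstack(cs))[:,0]; q=onplane('wrist',hull,.003,s)[:,:2]
        print('   pad enc',cv2.minEnclosingCircle(q.astype(np.float32)),pr)
E
python3 w.py w2
python3 - <<'E'
from h import *
s=dict(np.load('pics/w2s.npz')); p=cv2.imread('pics/w2.png')
c=p[225:320,230:340]; cv2.imwrite('pics/c2.png',cv2.resize(c,None,fx=6,fy=6,interpolation=cv2.INTER_CUBIC))
E
```

```text
blue top z 0.256 rim fit 44 (array([0.5458, 0.0052]), np.float64(0.0292)) ((0.535007119178772, -0.008548889309167862), 0.07261866331100464)
   pad enc ((0.5402891635894775, -0.011532834731042385), 0.0453176274895668) 0.046
yellow top z 0.263 rim fit 56 (array([ 0.5119, -0.0069]), np.float64(0.0268)) ((0.5246980786323547, -0.00931873731315136), 0.06791552156209946)
   pad enc ((0.5544432997703552, 0.09840311110019684), 0.04707453027367592) 0.035
red top z 0.2223 rim fit 11 (array([ 0.528 , -0.0401]), np.float64(0.0426)) ((0.5347900986671448, -0.009923672303557396), 0.04368460550904274)
   pad enc ((0.545293927192688, -0.12203405797481537), 0.03913913667201996) 0.024
```

View pics/c2.png

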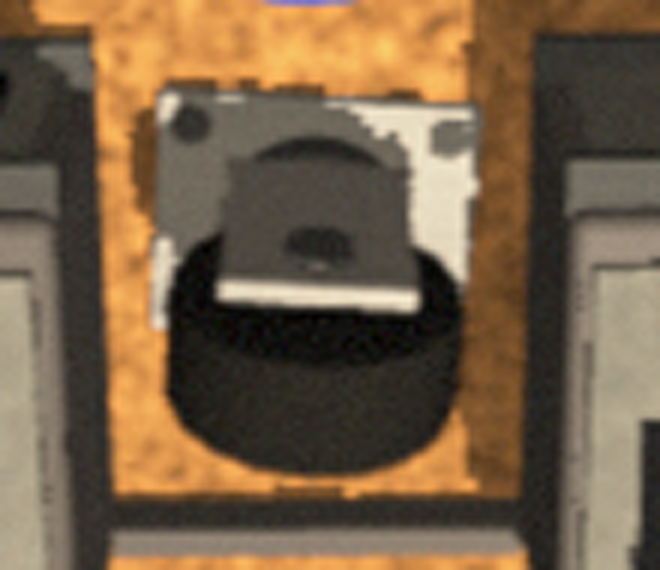

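The crop shows the caster's plate front edge from (160,92) to (475,102), with the front cheek's top edge from (218,290) to (418,303). It's almost square to the camera.

```bash
sed -i 's/ok=d>0/ok=(d>0)\&(C[...,2]<.125)/' w.py; python3 w.py w2
python3 - <<'E'
from h import *
s=dict(np.load('pics/w2s.npz'))
g=lambda a:[230+a[0]/6,225+a[1]/6]
for z,a,b in((.004,(158,92),(478,104)),(.056,(216,293),(421,303))):
    q=onplane('wrist',[g(a),g(b)],z,s); e=q[1]-q[0]; print(q[:,:2].round(4),q.mean(0).round(4),np.hypot(*e[:2]),np.degrees(np.arctan2(-e[0],e[1])))
E
```

```text
blue top z 0.044 rim fit 746 (array([ 0.5374, -0.0122]), np.float64(0.0048)) ((0.5628610849380493, 0.04602426290512085), 0.09707792103290558)
   pad enc ((0.5402891635894775, -0.011532834731042385), 0.0453176274895668) 0.046
yellow top z 0.0721 rim fit 648 (array([0.5442, 0.0855]), np.float64(0.0043)) ((0.5750515460968018, 0.04318847134709358), 0.07512050122022629)
   pad enc ((0.5544432997703552, 0.09840311110019684), 0.04707453027367592) 0.035
red top z 0.0999 rim fit 378 (array([ 0.5308, -0.111 ]), np.float64(0.0009)) ((0.5310689210891724, -0.11117562651634216), 0.011869162321090698)
   pad enc ((0.545293927192688, -0.12203405797481537), 0.03913913667201996) 0.024
[[ 0.6026 -0.0437]
 [ 0.6092  0.015 ]] [ 0.6059 -0.0144  0.004 ] 0.059038252308934315 -6.470854641017902
[[ 0.6149 -0.0314]
 [ 0.6191  0.0011]] [ 0.617  -0.0152  0.056 ] 0.03284047369013524 -7.293121955472375
```

carry_out:
  motion:
    - {"x": 0.2,"y": -0.25,"z": -3,"ax": 0,"ay": 0,"az": 0,"gripper": 8.5}
    - {"x": 0.2,"y": -0.25,"z": -6.5,"ax": 0,"ay": 0,"az": 0,"gripper": 8.5}
    - {"x": 0.2,"y": -0.25,"z": -10,"ax": 0,"ay": 0,"az": 0,"gripper": 8.5}
    - {"x": 0.2,"y": -0.25,"z": -13,"ax": 0,"ay": 0,"az": 0,"gripper": 8.5}
    - {"x": 0.2,"y": -0.25,"z": -15,"ax": 0,"ay": 0,"az": 0,"gripper": 8.5}
    - {"x": 0.2,"y": -0.25,"z": -16.8,"ax": 0,"ay": 0,"az": 0,"gripper": 8.5}
    - {"x": 0.2,"y": -0.25,"z": -16.8,"ax": 0,"ay": 0,"az": 0,"gripper": 8.5}
    - {"x": 0.2,"y": -0.25,"z": -16.8,"ax": 0,"ay": 0,"az": 0,"gripper": 8.5}
  grip_force: 25

```text
t: 2.45
ee_pos: [0.5384, -0.0108, 0.0303]
tool_rot: [-0.107, -3.139, -0.001]
force: [1.0, -0.1, -0.4]
finger_gap: 0.0851
grasp_force: 0.0
```

carry_out:
  motion:
    - {"x": 0,"y": 0,"z": 0,"ax": 0,"ay": 0,"az": 0,"gripper": 6}
    - {"x": 0,"y": 0,"z": 0,"ax": 0,"ay": 0,"az": 0,"gripper": 6}
    - {"x": 0,"y": 0,"z": 0,"ax": 0,"ay": 0,"az": 0,"gripper": 6}
    - {"x": 0,"y": 0,"z": 0,"ax": 0,"ay": 0,"az": 0,"gripper": 6}
    - {"x": 0,"y": 0,"z": 0,"ax": 0,"ay": 0,"az": 0,"gripper": 6}
    - {"x": 0,"y": 0,"z": 0,"ax": 0,"ay": 0,"az": 0,"gripper": 6}

```text
t: 2.95
ee_pos: [0.5404, -0.012, 0.0331]
tool_rot: [0.11, 3.135, 0.001]
force: [0.4, 2.1, 5.5]
finger_gap: 0.0678
grasp_force: 28.9
```

carry_out:
  motion:
    - {"x": 0,"y": 0,"z": 3,"ax": 0,"ay": 0,"az": 0,"gripper": 6}
    - {"x": 0,"y": 0,"z": 6.5,"ax": 0,"ay": 0,"az": 0,"gripper": 6}
    - {"x": 0,"y": 0,"z": 10,"ax": 0,"ay": 0,"az": 0,"gripper": 6}
    - {"x": -0.5,"y": 3.5,"z": 11,"ax": 0,"ay": 0,"az": 0,"gripper": 6}
    - {"x": -1,"y": 7,"z": 11,"ax": 0,"ay": 0,"az": 0,"gripper": 6}
    - {"x": -1.5,"y": 11,"z": 11,"ax": 0,"ay": 0,"az": 0,"gripper": 6}
    - {"x": -2,"y": 15,"z": 11,"ax": 0,"ay": 0,"az": 0,"gripper": 6}
    - {"x": -2.5,"y": 19,"z": 11,"ax": 0,"ay": 0,"az": 0,"gripper": 6}
    - {"x": -3,"y": 23,"z": 11,"ax": 0,"ay": 0,"az": 0,"gripper": 6}
    - {"x": -4,"y": 27,"z": 11,"ax": 0,"ay": 0,"az": 0,"gripper": 6}

```text
t: 3.78
ee_pos: [0.4989, 0.2594, 0.1412]
tool_rot: [0.112, 3.138, 0.001]
force: [0.5, 0.1, 0.0]
finger_gap: 0.0683
grasp_force: 28.9
```

carry_out:
  motion:
    - {"x": -0.5,"y": 3,"z": 0,"ax": 0,"ay": 0,"az": 0,"gripper": 6}
    - {"x": -1.1,"y": 6.2,"z": 0,"ax": 0,"ay": 0,"az": 0,"gripper": 6}
    - {"x": -1.1,"y": 6.2,"z": 0,"ax": 0,"ay": 0,"az": 0,"gripper": 6}
    - {"x": -1.1,"y": 6.2,"z": 0,"ax": 0,"ay": 0,"az": 0,"gripper": 6}
    - {"x": -1.1,"y": 6.2,"z": 0,"ax": 0,"ay": 0,"az": 0,"gripper": 6}

```text
t: 4.2
ee_pos: [0.488, 0.3193, 0.1406]
tool_rot: [0.11, 3.139, -0.001]
force: [0.5, -0.9, -1.5]
finger_gap: 0.0679
grasp_force: 29.0
```

Run:
```python
from h import *
s,p,d=snap('wrist','w3'); np.savez('pics/w3s.npz',**s)
print(s['t'],s['ee_pos'],s['tool_rot'],s['q'],s['finger_gap'])
```

```text
4.2 [0.48798604 0.31928903 0.14064739] [ 1.10342546e-01  3.13907669e+00 -5.03460680e-04] [ 5.21376560e-01  5.09267895e-02  1.46294812e+00 -5.78006086e-04
  1.62739699e+00 -9.79178943e-01] 0.067860379796761
```

View pics/w3.png

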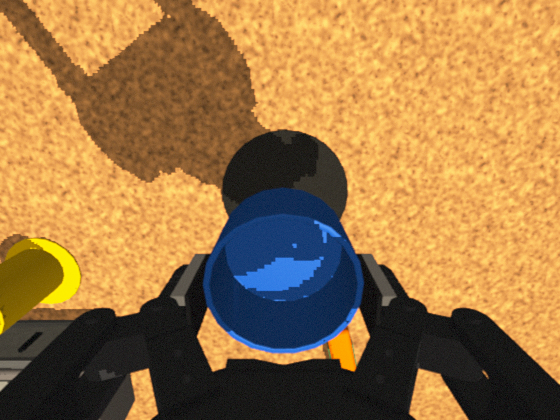

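The blue pot is held with its rim centre near (284,272). The mat's visible edge runs from (222,185) over (285,129) to (347,185).

```bash
cat > rim.py <<'E'
from w import *
E
python3 - <<'E'
from h import *
from scipy.optimize import least_squares
s=dict(np.load('pics/w3s.npz')); p=cv2.imread('pics/w3.png'); d=np.load('pics/w3.npy'); C=cloud('wrist',d,s)
H,S,V=cv2.split(cv2.cvtColor(p,cv2.COLOR_BGR2HSV))
b=(H>105)&(H<130)&(S>120)&(d>0)
def fit(t,r):
    m=least_squares(lambda c:np.hypot(*(t-c).T)-r,t.mean(0),loss='soft_l1',f_scale=.001); return m.x.round(4),np.sqrt(np.mean(m.fun**2)).round(4)
z=C[b][:,2]; print(np.percentile(z,[1,50,90,97,99.5]).round(4))
zt=np.percentile(z,97); t=C[b&(abs(C[...,2]-zt)<.003)][:,:2]; print('rim',len(t),fit(t,.0325))
# mat
m=((V<85)&(C[...,2]<.012)&(C[...,2]>-.01)&(S<200)).astype(np.uint8); m[:120]=0;m[:, :215]=0;m[:,360:]=0;m[215:]=0
m=cv2.morphologyEx(m,cv2.MORPH_OPEN,np.ones((3,3)))
e=[]
for r in range(150,192):
    c=np.flatnonzero(m[r]); 
    e+= [[c.max(),r]] 
    if r>186: e+=[[c.min(),r]]
for c in range(262,320):
    r=np.flatnonzero(m[:,c]); e+=[[c,r.min()]]
q=onplane('wrist',e,.003,s)[:,:2]; print('mat',fit(q,.055))
E
```

```text
[0.1136 0.1272 0.1506 0.1514 0.1521]
rim 3554 (array([0.4852, 0.3194]), np.float64(0.001))
mat (array([0.4879, 0.3198]), np.float64(0.0005))
```

carry_out:
  motion:
    - {"x": 0.25,"y": 0.05,"z": -3,"ax": 0,"ay": 0,"az": 0,"gripper": 6}
    - {"x": 0.25,"y": 0.05,"z": -6,"ax": 0,"ay": 0,"az": 0,"gripper": 6}
    - {"x": 0.25,"y": 0.05,"z": -8.5,"ax": 0,"ay": 0,"az": 0,"gripper": 6}
    - {"x": 0.25,"y": 0.05,"z": -9.8,"ax": 0,"ay": 0,"az": 0,"gripper": 6}
    - {"x": 0.25,"y": 0.05,"z": -10.4,"ax": 0,"ay": 0,"az": 0,"gripper": 6}
    - {"x": 0.25,"y": 0.05,"z": -10.8,"ax": 0,"ay": 0,"az": 0,"gripper": 6}
    - {"x": 0.25,"y": 0.05,"z": -10.8,"ax": 0,"ay": 0,"az": 0,"gripper": 6}
    - {"x": 0.25,"y": 0.05,"z": -10.8,"ax": 0,"ay": 0,"az": 0,"gripper": 6}

```text
t: 4.92
ee_pos: [0.4916, 0.3202, 0.0342]
tool_rot: [0.112, 3.137, 0.003]
force: [-0.4, 0.1, -0.8]
finger_gap: 0.0682
grasp_force: 29.0
```

carry_out:
  motion:
    - {"x": 0,"y": 0,"z": 0,"ax": 0,"ay": 0,"az": 0,"gripper": 8.5}
    - {"x": 0,"y": 0,"z": 0,"ax": 0,"ay": 0,"az": 0,"gripper": 8.5}
    - {"x": 0,"y": 0,"z": 0,"ax": 0,"ay": 0,"az": 0,"gripper": 8.5}
    - {"x": 0,"y": 0,"z": 0,"ax": 0,"ay": 0,"az": 0,"gripper": 8.5}
    - {"x": 0,"y": 0,"z": 3,"ax": 0,"ay": 0,"az": 0,"gripper": 8.5}
    - {"x": 0,"y": 0,"z": 6,"ax": 0,"ay": 0,"az": 0,"gripper": 8.5}
    - {"x": 0,"y": 0,"z": 10,"ax": 0,"ay": 0,"az": 0,"gripper": 8.5}
    - {"x": 0,"y": 0,"z": 13,"ax": 0,"ay": 0,"az": 0,"gripper": 8.5}
    - {"x": 0,"y": 0,"z": 13,"ax": 0,"ay": 0,"az": 0,"gripper": 8.5}
    - {"x": 0,"y": 0,"z": 13,"ax": 0,"ay": 0,"az": 0,"gripper": 8.5}

```text
t: 5.75
ee_pos: [0.4915, 0.3207, 0.1655]
tool_rot: [0.111, 3.135, 0.005]
force: [0.4, 0.3, -1.3]
finger_gap: 0.0849
grasp_force: 0.0
```

```bash
cat > v.py <<'E'
import sys
from h import *
from scipy.optimize import least_squares
def fit(t,r):
    m=least_squares(lambda c:np.hypot(*(t-c).T)-r,np.median(t,0),loss='soft_l1',f_scale=.001); return m.x.round(4),np.sqrt(np.mean(m.fun**2)).round(4)
f=sys.argv[1]; s,p,d=snap('wrist',f); p=p[:,:,::-1].copy(); np.savez(f'pics/{f}s.npz',**s)
print(round(s['t'],2),s['ee_pos'].round(4),s['tool_rot'].round(3),round(s['finger_gap'],4),s['force'].round(1))
C=cloud('wrist',d,s); H,S,V=cv2.split(cv2.cvtColor(p,cv2.COLOR_BGR2HSV))
M={'blue':(H>105)&(H<130)&(S>120),'yellow':(H>22)&(H<36)&(S>150),'red':((H<5)|(H>174))&(S>180)}
for a in sys.argv[2:]:   # colour:kind:height  kind rim/pad
    k,kind,h=a.split(':'); h=float(h)
    if k=='mat': m=(V<90)&(S<200); r=.055
    else: m=M[k]; r={'rim':dict(blue=.0325,yellow=.0215,red=.0105),'pad':dict(blue=.046,yellow=.035,red=.024)}[kind][k]
    m=m&(d>0)&(abs(C[...,2]-h)<.004)
    m=cv2.morphologyEx(m.astype(np.uint8),cv2.MORPH_OPEN,np.ones((2,2)))
    n,L,st,_=cv2.connectedComponentsWithStats(m)
    if n<2: print(a,'none'); continue
    L=(L==1+np.argmax(st[1:,4]))
    P=C[L]
    if kind=='rim': print(a,len(P),fit(P[:,:2],r),'z',np.median(P[:,2]).round(4))
    else:
        cs,_=cv2.findContours(L.astype(np.uint8),cv2.RETR_EXTERNAL,cv2.CHAIN_APPROX_NONE)
        q=onplane('wrist',cv2.convexHull(np.vstack(cs))[:,0],.003,s)[:,:2]; q=q.astype(np.float32)
        print(a,st[1+np.argmax(st[1:,4])],fit(q,r),cv2.minEnclosingCircle(q))
E
python3 v.py w4 blue:rim:.043 mat:pad:.003
```

```text
5.75 [0.4915 0.3207 0.1655] [0.111 3.135 0.005] 0.0849 [ 0.4  0.3 -1.3]
blue:rim:.043 1011 (array([0.4898, 0.3211]), np.float64(0.0054)) z 0.043
mat:pad:.003 [ 225  124  116  109 4623] (array([0.4875, 0.321 ]), np.float64(0.0008)) ((0.4862784147262573, 0.3204830288887024), 0.056074611842632294)
```

carry_out:
  motion:
    - {"x": 0.8,"y": -4,"z": 0,"ax": 0,"ay": 0,"az": 0,"gripper": 6.5}
    - {"x": 1.6,"y": -8,"z": 0,"ax": 0,"ay": 0,"az": 0,"gripper": 6.5}
    - {"x": 2.4,"y": -12,"z": 0,"ax": 0,"ay": 0,"az": 0,"gripper": 6.5}
    - {"x": 3.3,"y": -16,"z": 0,"ax": 0,"ay": 0,"az": 0,"gripper": 6.5}
    - {"x": 4.2,"y": -20,"z": 0,"ax": 0,"ay": 0,"az": 0,"gripper": 6.5}
    - {"x": 5.4,"y": -23.5,"z": 0,"ax": 0,"ay": 0,"az": 0,"gripper": 6.5}
    - {"x": 5.4,"y": -23.5,"z": 0,"ax": 0,"ay": 0,"az": 0,"gripper": 6.5}
    - {"x": 5.4,"y": -23.5,"z": 0,"ax": 0,"ay": 0,"az": 0,"gripper": 6.5}
    - {"x": 5.4,"y": -23.5,"z": 0,"ax": 0,"ay": 0,"az": 0,"gripper": 6.5}

```text
t: 6.55
ee_pos: [0.5437, 0.0852, 0.1605]
tool_rot: [-0.112, -3.137, -0.0]
force: [1.0, -0.5, -0.3]
finger_gap: 0.0651
grasp_force: 0.0
```

```bash
python3 v.py w5 yellow:rim:.071 yellow:pad:.003 blue:pad:.003
```

```text
6.55 [0.5437 0.0852 0.1605] [-0.112 -3.137 -0.   ] 0.0651 [ 1.  -0.5 -0.3]
yellow:rim:.071 795 (array([0.5446, 0.0869]), np.float64(0.0097)) z 0.0711
yellow:pad:.003 [ 251  158   74   55 1332] (array([0.5485, 0.0891]), np.float64(0.0006)) ((0.547960638999939, 0.089314304292202), 0.03475555405020714)
blue:pad:.003 [ 132  146   97   94 7073] (array([ 0.5413, -0.0103]), np.float64(0.0008)) ((0.5411568880081177, -0.01058422215282917), 0.04549690708518028)
```

carry_out:
  motion:
    - {"x": 0.1,"y": 0.1,"z": -3,"ax": 0,"ay": 0,"az": 0,"gripper": 6.5}
    - {"x": 0.1,"y": 0.1,"z": -6,"ax": 0,"ay": 0,"az": 0,"gripper": 6.5}
    - {"x": 0.1,"y": 0.1,"z": -8.5,"ax": 0,"ay": 0,"az": 0,"gripper": 6.5}
    - {"x": 0.1,"y": 0.1,"z": -10.2,"ax": 0,"ay": 0,"az": 0,"gripper": 6.5}
    - {"x": 0.1,"y": 0.1,"z": -10.2,"ax": 0,"ay": 0,"az": 0,"gripper": 6.5}
    - {"x": 0.1,"y": 0.1,"z": -10.2,"ax": 0,"ay": 0,"az": 0,"gripper": 4}
    - {"x": 0.1,"y": 0.1,"z": -10.2,"ax": 0,"ay": 0,"az": 0,"gripper": 4}
    - {"x": 0.1,"y": 0.1,"z": -10.2,"ax": 0,"ay": 0,"az": 0,"gripper": 4}
    - {"x": 0.1,"y": 0.1,"z": -10.2,"ax": 0,"ay": 0,"az": 0,"gripper": 4}
    - {"x": 0.1,"y": 0.1,"z": -10.2,"ax": 0,"ay": 0,"az": 0,"gripper": 4}

```text
t: 7.43
ee_pos: [0.546, 0.0862, 0.0616]
tool_rot: [0.111, 3.138, 0.0]
force: [-1.0, 0.2, 0.3]
finger_gap: 0.0457
grasp_force: 25.6
```

carry_out:
  motion:
    - {"x": 0,"y": 0,"z": 3,"ax": 0,"ay": 0,"az": 0,"gripper": 4}
    - {"x": 0,"y": 0,"z": 6,"ax": 0,"ay": 0,"az": 0,"gripper": 4}
    - {"x": -0.8,"y": 4,"z": 8,"ax": 0,"ay": 0,"az": 0,"gripper": 4}
    - {"x": -1.6,"y": 8,"z": 8,"ax": 0,"ay": 0,"az": 0,"gripper": 4}
    - {"x": -2.4,"y": 12,"z": 8,"ax": 0,"ay": 0,"az": 0,"gripper": 4}
    - {"x": -3.3,"y": 16,"z": 8,"ax": 0,"ay": 0,"az": 0,"gripper": 4}
    - {"x": -4.3,"y": 20,"z": 8,"ax": 0,"ay": 0,"az": 0,"gripper": 4}
    - {"x": -5.5,"y": 23.4,"z": 8,"ax": 0,"ay": 0,"az": 0,"gripper": 4}
    - {"x": -5.5,"y": 23.4,"z": 8,"ax": 0,"ay": 0,"az": 0,"gripper": 4}
    - {"x": -5.5,"y": 23.4,"z": 8,"ax": 0,"ay": 0,"az": 0,"gripper": 4}

```text
t: 8.27
ee_pos: [0.4896, 0.3217, 0.1406]
tool_rot: [0.105, 3.139, 0.0]
force: [-0.1, -0.6, -0.6]
finger_gap: 0.0454
grasp_force: 26.2
```

```bash
python3 v.py w6 blue:rim:.043 yellow:rim:.152
```

```text
8.27 [0.4896 0.3217 0.1406] [0.105 3.139 0.   ] 0.0454 [-0.1 -0.6 -0.6]
blue:rim:.043 785 (array([0.4901, 0.3211]), np.float64(0.0045)) z 0.0431
yellow:rim:.152 2096 (array([0.4886, 0.3223]), np.float64(0.0237)) z 0.1508
```

View pics/w6.png

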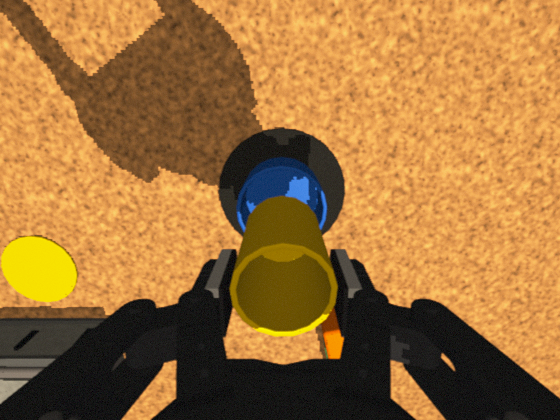

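Yellow is held upright with its rim at (283,288), and blue stands on the mat below it. It needs to go about +1.5 mm in x, −1 mm in y and 75 mm down.

carry_out:
  motion:
    - {"x": 0.15,"y": -0.1,"z": 0,"ax": 0,"ay": 0,"az": 0,"gripper": 4}
    - {"x": 0.15,"y": -0.1,"z": -2.5,"ax": 0,"ay": 0,"az": 0,"gripper": 4}
    - {"x": 0.15,"y": -0.1,"z": -4.5,"ax": 0,"ay": 0,"az": 0,"gripper": 4}
    - {"x": 0.15,"y": -0.1,"z": -6,"ax": 0,"ay": 0,"az": 0,"gripper": 4}
    - {"x": 0.15,"y": -0.1,"z": -7,"ax": 0,"ay": 0,"az": 0,"gripper": 4}
    - {"x": 0.15,"y": -0.1,"z": -7.4,"ax": 0,"ay": 0,"az": 0,"gripper": 4}
    - {"x": 0.15,"y": -0.1,"z": -7.5,"ax": 0,"ay": 0,"az": 0,"gripper": 4}
    - {"x": 0.15,"y": -0.1,"z": -7.5,"ax": 0,"ay": 0,"az": 0,"gripper": 4}
    - {"x": 0.15,"y": -0.1,"z": -7.5,"ax": 0,"ay": 0,"az": 0,"gripper": 4}

```text
t: 9.07
ee_pos: [0.4926, 0.3188, 0.0662]
tool_rot: [0.112, 3.138, 0.001]
force: [0.5, -0.2, -0.6]
finger_gap: 0.0452
grasp_force: 26.2
```

carry_out:
  motion:
    - {"x": 0,"y": 0,"z": 0,"ax": 0,"ay": 0,"az": 0,"gripper": 6.5}
    - {"x": 0,"y": 0,"z": 0,"ax": 0,"ay": 0,"az": 0,"gripper": 6.5}
    - {"x": 0,"y": 0,"z": 0,"ax": 0,"ay": 0,"az": 0,"gripper": 6.5}
    - {"x": 0,"y": 0,"z": 0,"ax": 0,"ay": 0,"az": 0,"gripper": 6.5}
    - {"x": 0,"y": 0,"z": 3,"ax": 0,"ay": 0,"az": 0,"gripper": 6.5}
    - {"x": 0,"y": 0,"z": 7,"ax": 0,"ay": 0,"az": 0,"gripper": 6.5}
    - {"x": 0,"y": 0,"z": 11,"ax": 0,"ay": 0,"az": 0,"gripper": 6.5}
    - {"x": 0,"y": 0,"z": 13,"ax": 0,"ay": 0,"az": 0,"gripper": 5}
    - {"x": 0,"y": 0,"z": 13,"ax": 0,"ay": 0,"az": 0,"gripper": 5}
    - {"x": 0,"y": 0,"z": 13,"ax": 0,"ay": 0,"az": 0,"gripper": 5}

```text
t: 9.9
ee_pos: [0.4925, 0.3195, 0.1974]
tool_rot: [0.111, 3.136, 0.003]
force: [-0.5, -0.3, -0.1]
finger_gap: 0.05
grasp_force: 0.0
```

```bash
python3 v.py w7 blue:rim:.043 yellow:rim:.075
```

```text
9.9 [0.4925 0.3195 0.1974] [1.110e-01 3.136e+00 3.000e-03] 0.05 [-0.5 -0.3 -0.1]
blue:rim:.043 557 (array([0.4905, 0.3212]), np.float64(0.0051)) z 0.043
yellow:rim:.075 623 (array([0.4921, 0.3191]), np.float64(0.0091)) z 0.075
```

carry_out:
  motion:
    - {"x": 0.4,"y": -4,"z": 0,"ax": 0,"ay": 0,"az": 0,"gripper": 5}
    - {"x": 0.8,"y": -8,"z": 0,"ax": 0,"ay": 0,"az": 0,"gripper": 5}
    - {"x": 1.2,"y": -12,"z": 0,"ax": 0,"ay": 0,"az": 0,"gripper": 5}
    - {"x": 1.6,"y": -16,"z": 0,"ax": 0,"ay": 0,"az": 0,"gripper": 5}
    - {"x": 2,"y": -20,"z": 0,"ax": 0,"ay": 0,"az": 0,"gripper": 5}
    - {"x": 2.4,"y": -24,"z": 0,"ax": 0,"ay": 0,"az": 0,"gripper": 5}
    - {"x": 2.8,"y": -28,"z": 0,"ax": 0,"ay": 0,"az": 0,"gripper": 5}
    - {"x": 3.2,"y": -32,"z": 0,"ax": 0,"ay": 0,"az": 0,"gripper": 5}
    - {"x": 3.6,"y": -36,"z": 0,"ax": 0,"ay": 0,"az": 0,"gripper": 5}
    - {"x": 3.9,"y": -40,"z": 0,"ax": 0,"ay": 0,"az": 0,"gripper": 5}

```text
t: 10.78
ee_pos: [0.5299, -0.0827, 0.1927]
tool_rot: [-0.111, -3.136, -0.001]
force: [0.8, 0.5, 0.3]
finger_gap: 0.0499
grasp_force: 0.0
```

carry_out:
  motion:
    - {"x": 0,"y": -3,"z": 0,"ax": 0,"ay": 0,"az": 0,"gripper": 5}
    - {"x": 0,"y": -3,"z": 0,"ax": 0,"ay": 0,"az": 0,"gripper": 5}
    - {"x": 0,"y": -3,"z": 0,"ax": 0,"ay": 0,"az": 0,"gripper": 5}
    - {"x": 0,"y": -3,"z": 0,"ax": 0,"ay": 0,"az": 0,"gripper": 5}

```text
t: 11.12
ee_pos: [0.5303, -0.1104, 0.1935]
tool_rot: [-0.111, -3.137, -0.002]
force: [0.0, -0.1, -0.7]
finger_gap: 0.0497
grasp_force: 0.0
```

```bash
python3 v.py w8 red:rim:.099 red:pad:.003 yellow:pad:.003 blue:pad:.003
```

```text
11.12 [ 0.5303 -0.1104  0.1935] [-1.110e-01 -3.137e+00 -2.000e-03] 0.0497 [ 0.  -0.1 -0.7]
red:rim:.099 359 (array([ 0.531 , -0.1111]), np.float64(0.0109)) z 0.0991
red:pad:.003 [261 164  45  38 754] (array([ 0.5353, -0.1108]), np.float64(0.0011)) ((0.5346282720565796, -0.11030318588018417), 0.023130076006054878)
yellow:pad:.003 [ 443  151   69   66 3449] (array([0.5479, 0.0893]), np.float64(0.0003)) ((0.5478451251983643, 0.0891854539513588), 0.03515738993883133)
blue:pad:.003 [ 336  141   88   86 5831] (array([ 0.5415, -0.0108]), np.float64(0.0008)) ((0.5415047407150269, -0.010788335464894772), 0.0456358827650547)
```

carry_out:
  motion:
    - {"x": 0.05,"y": -0.05,"z": -3,"ax": 0,"ay": 0,"az": 0,"gripper": 5}
    - {"x": 0.05,"y": -0.05,"z": -6,"ax": 0,"ay": 0,"az": 0,"gripper": 5}
    - {"x": 0.05,"y": -0.05,"z": -8.5,"ax": 0,"ay": 0,"az": 0,"gripper": 5}
    - {"x": 0.05,"y": -0.05,"z": -10.5,"ax": 0,"ay": 0,"az": 0,"gripper": 5}
    - {"x": 0.05,"y": -0.05,"z": -10.5,"ax": 0,"ay": 0,"az": 0,"gripper": 5}
    - {"x": 0.05,"y": -0.05,"z": -10.5,"ax": 0,"ay": 0,"az": 0,"gripper": 1.8}
    - {"x": 0.05,"y": -0.05,"z": -10.5,"ax": 0,"ay": 0,"az": 0,"gripper": 1.8}
    - {"x": 0.05,"y": -0.05,"z": -10.5,"ax": 0,"ay": 0,"az": 0,"gripper": 1.8}
    - {"x": 0.05,"y": -0.05,"z": -10.5,"ax": 0,"ay": 0,"az": 0,"gripper": 1.8}
    - {"x": 0.05,"y": -0.05,"z": -10.5,"ax": 0,"ay": 0,"az": 0,"gripper": 1.8}

```text
t: 12.0
ee_pos: [0.5322, -0.1116, 0.0921]
tool_rot: [0.111, 3.137, -0.001]
force: [-0.5, -0.9, 3.0]
finger_gap: 0.0234
grasp_force: 24.9
```

carry_out:
  motion:
    - {"x": 0,"y": 0,"z": 3,"ax": 0,"ay": 0,"az": 0,"gripper": 1.8}
    - {"x": 0,"y": 0,"z": 6,"ax": 0,"ay": 0,"az": 0,"gripper": 1.8}
    - {"x": -0.4,"y": 4,"z": 9,"ax": 0,"ay": 0,"az": 0,"gripper": 1.8}
    - {"x": -0.8,"y": 8,"z": 9,"ax": 0,"ay": 0,"az": 0,"gripper": 1.8}
    - {"x": -1.2,"y": 12,"z": 9,"ax": 0,"ay": 0,"az": 0,"gripper": 1.8}
    - {"x": -1.6,"y": 16,"z": 9,"ax": 0,"ay": 0,"az": 0,"gripper": 1.8}
    - {"x": -2,"y": 20,"z": 9,"ax": 0,"ay": 0,"az": 0,"gripper": 1.8}
    - {"x": -2.4,"y": 24,"z": 9,"ax": 0,"ay": 0,"az": 0,"gripper": 1.8}
    - {"x": -2.8,"y": 28,"z": 9,"ax": 0,"ay": 0,"az": 0,"gripper": 1.8}
    - {"x": -3.2,"y": 32,"z": 9,"ax": 0,"ay": 0,"az": 0,"gripper": 1.8}

```text
t: 12.83
ee_pos: [0.4989, 0.2105, 0.1811]
tool_rot: [0.111, 3.138, 0.001]
force: [-0.0, 0.2, -0.4]
finger_gap: 0.0234
grasp_force: 24.8
```

carry_out:
  motion:
    - {"x": -0.3,"y": 4,"z": 0,"ax": 0,"ay": 0,"az": 0,"gripper": 1.8}
    - {"x": -0.6,"y": 8,"z": 0,"ax": 0,"ay": 0,"az": 0,"gripper": 1.8}
    - {"x": -0.8,"y": 11,"z": 0,"ax": 0,"ay": 0,"az": 0,"gripper": 1.8}
    - {"x": -0.8,"y": 11,"z": 0,"ax": 0,"ay": 0,"az": 0,"gripper": 1.8}
    - {"x": -0.8,"y": 11,"z": 0,"ax": 0,"ay": 0,"az": 0,"gripper": 1.8}
    - {"x": -0.8,"y": 11,"z": 0,"ax": 0,"ay": 0,"az": 0,"gripper": 1.8}

```text
t: 13.33
ee_pos: [0.4915, 0.3182, 0.1805]
tool_rot: [0.111, 3.139, -0.001]
force: [0.7, 0.6, -1.2]
finger_gap: 0.0233
grasp_force: 24.9
```

```bash
python3 v.py w9 red:rim:.189 yellow:rim:.075 blue:rim:.043
```

```text
13.33 [0.4915 0.3182 0.1805] [ 1.110e-01  3.139e+00 -1.000e-03] 0.0233 [ 0.7  0.6 -1.2]
red:rim:.189 1049 (array([0.4901, 0.3187]), np.float64(0.0147)) z 0.1876
yellow:rim:.075 409 (array([0.4923, 0.3188]), np.float64(0.0071)) z 0.0751
blue:rim:.043 607 (array([0.4904, 0.3212]), np.float64(0.0047)) z 0.0431
```

View pics/w9.png

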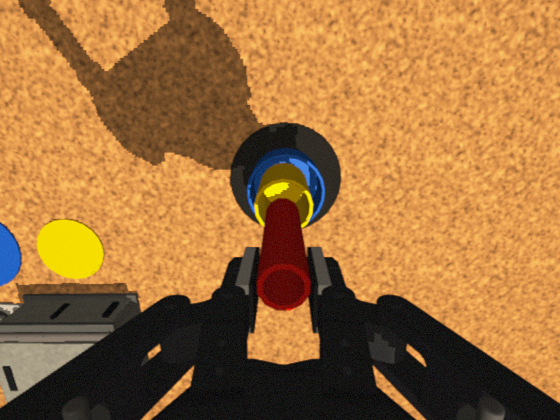

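Red is held over the nest with its rim at (284,287) and yellow's rim at (284,205). It needs +1.5 mm in x and 80 mm down.

carry_out:
  motion:
    - {"x": 0.15,"y": 0.05,"z": 0,"ax": 0,"ay": 0,"az": 0,"gripper": 1.8}
    - {"x": 0.15,"y": 0.05,"z": -2,"ax": 0,"ay": 0,"az": 0,"gripper": 1.8}
    - {"x": 0.15,"y": 0.05,"z": -4,"ax": 0,"ay": 0,"az": 0,"gripper": 1.8}
    - {"x": 0.15,"y": 0.05,"z": -6,"ax": 0,"ay": 0,"az": 0,"gripper": 1.8}
    - {"x": 0.15,"y": 0.05,"z": -7.4,"ax": 0,"ay": 0,"az": 0,"gripper": 1.8}
    - {"x": 0.15,"y": 0.05,"z": -7.9,"ax": 0,"ay": 0,"az": 0,"gripper": 1.8}
    - {"x": 0.15,"y": 0.05,"z": -8,"ax": 0,"ay": 0,"az": 0,"gripper": 1.8}
    - {"x": 0.15,"y": 0.05,"z": -8,"ax": 0,"ay": 0,"az": 0,"gripper": 1.8}
    - {"x": 0.15,"y": 0.05,"z": -8,"ax": 0,"ay": 0,"az": 0,"gripper": 1.8}

```text
t: 14.13
ee_pos: [0.4933, 0.3189, 0.101]
tool_rot: [0.112, 3.139, 0.001]
force: [-0.2, -0.3, -0.2]
finger_gap: 0.0234
grasp_force: 24.8
```

carry_out:
  motion:
    - {"x": 0,"y": 0,"z": 0,"ax": 0,"ay": 0,"az": 0,"gripper": 5}
    - {"x": 0,"y": 0,"z": 0,"ax": 0,"ay": 0,"az": 0,"gripper": 5}
    - {"x": 0,"y": 0,"z": 0,"ax": 0,"ay": 0,"az": 0,"gripper": 5}
    - {"x": 0,"y": 0,"z": 0,"ax": 0,"ay": 0,"az": 0,"gripper": 5}
    - {"x": 0,"y": 0,"z": 3,"ax": 0,"ay": 0,"az": 0,"gripper": 5.5}
    - {"x": 0,"y": 0,"z": 7,"ax": 0,"ay": 0,"az": 0,"gripper": 5.5}
    - {"x": 0,"y": 0,"z": 10,"ax": 0,"ay": 0,"az": 0,"gripper": 5.5}
    - {"x": 0,"y": 0,"z": 10,"ax": 0,"ay": 0,"az": 0,"gripper": 5.5}
    - {"x": 0,"y": 0,"z": 10,"ax": 0,"ay": 0,"az": 0,"gripper": 5.5}

```text
t: 14.88
ee_pos: [0.4938, 0.3196, 0.2035]
tool_rot: [0.111, 3.135, 0.005]
force: [-0.3, 0.5, -2.0]
finger_gap: 0.0549
grasp_force: 0.0
```

```bash
python3 v.py w10 red:rim:.107 yellow:rim:.075 blue:rim:.043; python3 -c "
import cv2;cv2.imwrite('pics/c10.png',cv2.imread('pics/w10.png')[100:350,180:400])"
```

```text
14.88 [0.4938 0.3196 0.2035] [0.111 3.135 0.005] 0.0549 [-0.3  0.5 -2. ]
red:rim:.107 343 (array([0.4917, 0.319 ]), np.float64(0.0077)) z 0.1071
yellow:rim:.075 180 (array([0.4933, 0.3189]), np.float64(0.0068)) z 0.0751
blue:rim:.043 548 (array([0.4906, 0.3211]), np.float64(0.0043)) z 0.0431
```

View pics/c10.png

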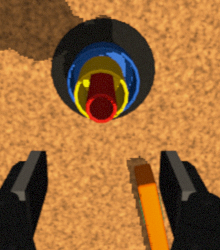

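The nest is upright with all rims at the expected heights. Next is the caster: turn the tool by −93° and hover over it.

carry_out:
  motion:
    - {"x": 1.2,"y": -3.2,"z": 0,"ax": 0,"ay": 0,"az": -7,"gripper": 5.5}
    - {"x": 2.4,"y": -6.4,"z": 0,"ax": 0,"ay": 0,"az": -14,"gripper": 5.5}
    - {"x": 3.6,"y": -9.6,"z": 0,"ax": 0,"ay": 0,"az": -21,"gripper": 5.5}
    - {"x": 4.8,"y": -12.8,"z": 0,"ax": 0,"ay": 0,"az": -28,"gripper": 5.5}
    - {"x": 6,"y": -16,"z": 0,"ax": 0,"ay": 0,"az": -35,"gripper": 5.5}
    - {"x": 7.2,"y": -19,"z": 0,"ax": 0,"ay": 0,"az": -42,"gripper": 5.5}
    - {"x": 8.4,"y": -22,"z": 0,"ax": 0,"ay": 0,"az": -49,"gripper": 5.5}
    - {"x": 9.6,"y": -25,"z": 0,"ax": 0,"ay": 0,"az": -56,"gripper": 5.5}
    - {"x": 10.8,"y": -28,"z": 0,"ax": 0,"ay": 0,"az": -63,"gripper": 5.5}
    - {"x": 12,"y": -31,"z": 0,"ax": 0,"ay": 0,"az": -70,"gripper": 5.5}

```text
t: 15.77
ee_pos: [0.6124, 0.0075, 0.1976]
tool_rot: [-1.897, -2.5, 0.003]
force: [0.9, 0.5, -0.2]
finger_gap: 0.055
grasp_force: 0.0
```

carry_out:
  motion:
    - {"x": 1,"y": -1.4,"z": 0,"ax": 0,"ay": 0,"az": -7,"gripper": 5.5}
    - {"x": 1.9,"y": -2.7,"z": 0,"ax": 0,"ay": 0,"az": -14,"gripper": 5.5}
    - {"x": 1.9,"y": -2.7,"z": 0,"ax": 0,"ay": 0,"az": -21,"gripper": 5.5}
    - {"x": 1.9,"y": -2.7,"z": 0,"ax": 0,"ay": 0,"az": -23,"gripper": 5.5}
    - {"x": 1.9,"y": -2.7,"z": 0,"ax": 0,"ay": 0,"az": -23,"gripper": 5.5}
    - {"x": 1.9,"y": -2.7,"z": 0,"ax": 0,"ay": 0,"az": -23,"gripper": 5.5}
    - {"x": 1.9,"y": -2.7,"z": 0,"ax": 0,"ay": 0,"az": -23,"gripper": 5.5}

```text
t: 16.35
ee_pos: [0.6314, -0.0178, 0.199]
tool_rot: [-2.351, -2.082, 0.002]
force: [0.5, 0.3, -0.8]
finger_gap: 0.0548
grasp_force: 0.0
```

```bash
python3 v.py w11; python3 -c "
import cv2;cv2.imwrite('pics/c11.png',cv2.resize(cv2.imread('pics/w11.png')[140:380,140:420],None,fx=2.5,fy=2.5))"
```

```text
16.35 [ 0.6314 -0.0178  0.199 ] [-2.351e+00 -2.082e+00  2.000e-03] 0.0548 [ 0.5  0.3 -0.8]
```

View pics/c11.png

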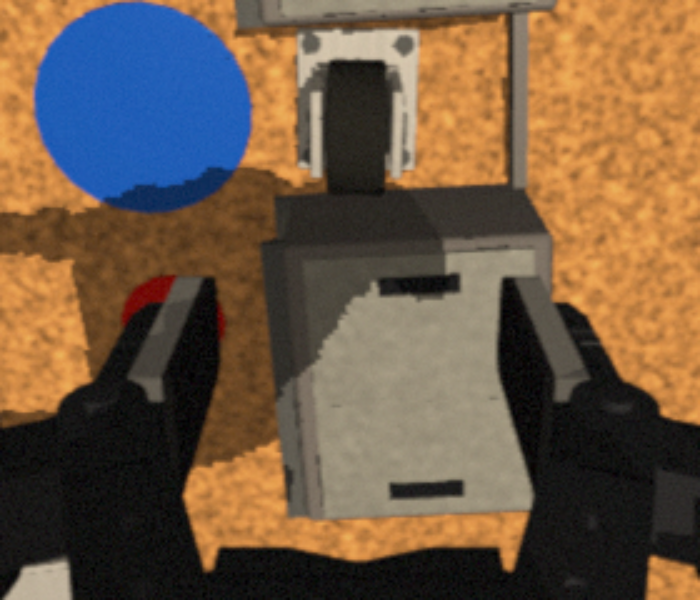

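The view has +x to the right and −y down. The cheeks' top edges run at crop x 311–403 and y 92–177, and the plate's far corners are at (298,30) and (418,30).

Run:
```python
from h import *
s=dict(np.load('pics/w11s.npz'))
g=lambda a:[140+a[0]/2.5,140+a[1]/2.5]
q=onplane('wrist',[g(a) for a in((311,92),(403,92),(403,175),(310,177))],.056,s); print(q.round(4),q.mean(0).round(4))
q=onplane('wrist',[g(a) for a in((298,30),(418,30),(415,168),(299,165))],.004,s); print(q.round(4),q.mean(0).round(4))
q=onplane('wrist',[g((a,120)) for a in (330,387)],.065,s);print(q)
```

```text
[[ 6.170e-01 -4.000e-04  5.600e-02]
 [ 6.488e-01 -4.200e-03  5.600e-02]
 [ 6.457e-01 -3.460e-02  5.600e-02]
 [ 6.123e-01 -3.140e-02  5.600e-02]] [ 0.631  -0.0177  0.056 ]
[[ 0.6106  0.0143  0.004 ]
 [ 0.659   0.0084  0.004 ]
 [ 0.6519 -0.0501  0.004 ]
 [ 0.6028 -0.0429  0.004 ]] [ 0.6311 -0.0176  0.004 ]
[[ 0.62289221 -0.00884136  0.065     ]
 [ 0.64214848 -0.01116779  0.065     ]]
```

carry_out:
  motion:
    - {"x": 0,"y": 0,"z": -3,"ax": 0,"ay": 0,"az": 0,"gripper": 5.5}
    - {"x": 0,"y": 0,"z": -6,"ax": 0,"ay": 0,"az": 0,"gripper": 5.5}
    - {"x": 0,"y": 0,"z": -9,"ax": 0,"ay": 0,"az": 0,"gripper": 5.5}
    - {"x": 0,"y": 0,"z": -12,"ax": 0,"ay": 0,"az": 0,"gripper": 5.5}
    - {"x": 0,"y": 0,"z": -14,"ax": 0,"ay": 0,"az": 0,"gripper": 5.5}
    - {"x": 0,"y": 0,"z": -15.5,"ax": 0,"ay": 0,"az": 0,"gripper": 5.5}
    - {"x": 0,"y": 0,"z": -15.5,"ax": 0,"ay": 0,"az": 0,"gripper": 5.5}
    - {"x": 0,"y": 0,"z": -15.5,"ax": 0,"ay": 0,"az": 0,"gripper": 5.5}
  grip_force: 50

```text
t: 17.07
ee_pos: [0.6312, -0.0177, 0.0444]
tool_rot: [-2.352, -2.081, 0.002]
force: [-0.4, -0.0, 0.9]
finger_gap: 0.0549
grasp_force: 0.0
```

carry_out:
  motion:
    - {"x": 0,"y": 0,"z": 0,"ax": 0,"ay": 0,"az": 0,"gripper": 2.5}
    - {"x": 0,"y": 0,"z": 0,"ax": 0,"ay": 0,"az": 0,"gripper": 2.5}
    - {"x": 0,"y": 0,"z": 0,"ax": 0,"ay": 0,"az": 0,"gripper": 2.5}
    - {"x": 0,"y": 0,"z": 0,"ax": 0,"ay": 0,"az": 0,"gripper": 2.5}
    - {"x": 0,"y": 0,"z": 0,"ax": 0,"ay": 0,"az": 0,"gripper": 2.5}
    - {"x": 0,"y": 0,"z": 0,"ax": 0,"ay": 0,"az": 0,"gripper": 2.5}

```text
t: 17.57
ee_pos: [0.6331, -0.018, 0.0478]
tool_rot: [2.352, 2.079, 0.004]
force: [0.1, 0.7, 7.1]
finger_gap: 0.0325
grasp_force: 51.7
```

carry_out:
  motion:
    - {"x": 0,"y": 0,"z": 2,"ax": 0,"ay": 0,"az": 0,"gripper": 2.5}
    - {"x": 0,"y": 0,"z": 5,"ax": 0,"ay": 0,"az": 0,"gripper": 2.5}
    - {"x": 0,"y": 0,"z": 8,"ax": 0,"ay": 0,"az": 0,"gripper": 2.5}
    - {"x": 0,"y": 0,"z": 11,"ax": 0,"ay": 0,"az": 0,"gripper": 2.5}
    - {"x": -2,"y": -3,"z": 11,"ax": 0,"ay": 0,"az": 2,"gripper": 2.5}
    - {"x": -4,"y": -6,"z": 11,"ax": 0,"ay": 0,"az": 4,"gripper": 2.5}
    - {"x": -6,"y": -9,"z": 11,"ax": 0,"ay": 0,"az": 6,"gripper": 2.5}
    - {"x": -8,"y": -12,"z": 11,"ax": 0,"ay": 0,"az": 8,"gripper": 2.5}
    - {"x": -10,"y": -15,"z": 11,"ax": 0,"ay": 0,"az": 10,"gripper": 2.5}
    - {"x": -12,"y": -18,"z": 11,"ax": 0,"ay": 0,"az": 10.7,"gripper": 2.5}

```text
t: 18.4
ee_pos: [0.5106, -0.1991, 0.1553]
tool_rot: [2.147, 2.293, -0.0]
force: [-0.2, -1.5, -0.9]
finger_gap: 0.032
grasp_force: 50.9
```

carry_out:
  motion:
    - {"x": -2,"y": -3,"z": 0,"ax": 0,"ay": 0,"az": 0,"gripper": 2.5}
    - {"x": -4,"y": -6,"z": 0,"ax": 0,"ay": 0,"az": 0,"gripper": 2.5}
    - {"x": -6,"y": -8.5,"z": 0,"ax": 0,"ay": 0,"az": 0,"gripper": 2.5}
    - {"x": -6,"y": -8.5,"z": 0,"ax": 0,"ay": 0,"az": 0,"gripper": 2.5}
    - {"x": -6,"y": -8.5,"z": 0,"ax": 0,"ay": 0,"az": 0,"gripper": 2.5}
    - {"x": -6,"y": -8.5,"z": 0,"ax": 0,"ay": 0,"az": 0,"gripper": 2.5}

```text
t: 18.9
ee_pos: [0.452, -0.2828, 0.1553]
tool_rot: [-2.15, -2.291, -0.001]
force: [0.9, 1.2, -2.5]
finger_gap: 0.0322
grasp_force: 50.9
```

```bash
python3 v.py w12
```

```text
18.9 [ 0.452  -0.2828  0.1553] [-2.150e+00 -2.291e+00 -1.000e-03] 0.0322 [ 0.9  1.2 -2.5]
```

View pics/w12.png

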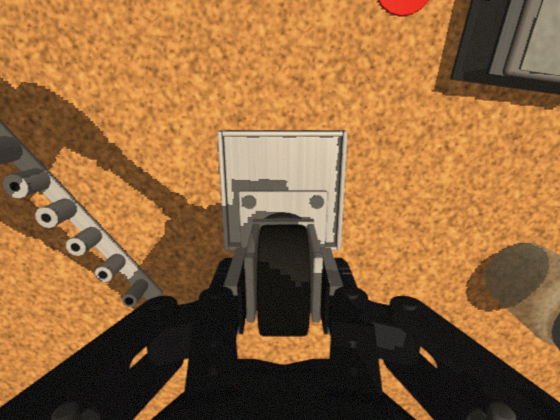

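The caster is held upright and lined up with the tray, whose far (+y) rim edge runs from (219,131) to (346,131).

Run:
```python
from h import *
s=dict(np.load('pics/w12s.npz'))
q=onplane('wrist',[(218.5,130.5),(346.5,130.5)],.016,s)[:,:2]; e=q[1]-q[0];L=np.hypot(*e);n=np.array([-e[1],e[0]])/L
if n[1]>0:n=-n
print(q,L,np.degrees(np.arctan2(e[1],e[0])),q.mean(0)+n*.054)
# plate corners visible (far edge), bottom at z~.11
q=onplane('wrist',[(238,191),(327,191)],.112,s)[:,:2]; e=q[1]-q[0];print(np.hypot(*e),q.mean(0)+n*.03)
```

```text
[[ 0.39570254 -0.23092803]
 [ 0.50066367 -0.22424499]] 0.10517367373004058 3.6431936851281743 [ 0.45161442 -0.28147738]
0.04945756496134584 [ 0.45181996 -0.28249131]
```

carry_out:
  motion:
    - {"x": 0,"y": 0.1,"z": -3,"ax": 0,"ay": 0,"az": 0,"gripper": 2.5}
    - {"x": 0,"y": 0.1,"z": -6,"ax": 0,"ay": 0,"az": 0,"gripper": 2.5}
    - {"x": 0,"y": 0.1,"z": -8,"ax": 0,"ay": 0,"az": 0,"gripper": 2.5}
    - {"x": 0,"y": 0.1,"z": -9.2,"ax": 0,"ay": 0,"az": 0,"gripper": 2.5}
    - {"x": 0,"y": 0.1,"z": -9.8,"ax": 0,"ay": 0,"az": 0,"gripper": 2.5}
    - {"x": 0,"y": 0.1,"z": -10.1,"ax": 0,"ay": 0,"az": 0,"gripper": 2.5}
    - {"x": 0,"y": 0.1,"z": -10.3,"ax": 0,"ay": 0,"az": 0,"gripper": 2.5}
    - {"x": 0,"y": 0.1,"z": -10.3,"ax": 0,"ay": 0,"az": 0,"gripper": 2.5}
    - {"x": 0,"y": 0.1,"z": -10.3,"ax": 0,"ay": 0,"az": 0,"gripper": 2.5}

```text
t: 19.7
ee_pos: [0.4526, -0.2824, 0.0537]
tool_rot: [2.148, 2.29, 0.001]
force: [-0.4, -0.3, -1.8]
finger_gap: 0.0323
grasp_force: 50.9
```

carry_out:
  motion:
    - {"x": 0,"y": 0,"z": -0.1,"ax": 0,"ay": 0,"az": 0,"gripper": 2.5}
    - {"x": 0,"y": 0,"z": -0.2,"ax": 0,"ay": 0,"az": 0,"gripper": 2.5}
    - {"x": 0,"y": 0,"z": -0.2,"ax": 0,"ay": 0,"az": 0,"gripper": 2.5}
    - {"x": 0,"y": 0,"z": -0.2,"ax": 0,"ay": 0,"az": 0,"gripper": 2.5}

```text
t: 20.03
ee_pos: [0.4524, -0.2825, 0.0517]
tool_rot: [2.148, 2.289, 0.0]
force: [-0.5, 0.1, 5.1]
finger_gap: 0.0322
grasp_force: 51.7
```

carry_out:
  motion:
    - {"x": 0,"y": 0,"z": 0,"ax": 0,"ay": 0,"az": 0,"gripper": 4}
    - {"x": 0,"y": 0,"z": 0,"ax": 0,"ay": 0,"az": 0,"gripper": 5.5}
    - {"x": 0,"y": 0,"z": 0,"ax": 0,"ay": 0,"az": 0,"gripper": 5.5}
    - {"x": 0,"y": 0,"z": 0,"ax": 0,"ay": 0,"az": 0,"gripper": 5.5}
    - {"x": 0,"y": 0,"z": 0,"ax": 0,"ay": 0,"az": 0,"gripper": 5.5}
    - {"x": 0,"y": 0,"z": 3,"ax": 0,"ay": 0,"az": 0,"gripper": 5.5}
    - {"x": 0,"y": 0,"z": 7,"ax": 0,"ay": 0,"az": 0,"gripper": 5.5}
    - {"x": 0,"y": 0,"z": 11,"ax": 0,"ay": 0,"az": 0,"gripper": 5.5}
    - {"x": 0,"y": 0,"z": 15,"ax": 0,"ay": 0,"az": 0,"gripper": 5.5}
    - {"x": 0,"y": 0,"z": 15,"ax": 0,"ay": 0,"az": 0,"gripper": 5.5}

```text
t: 20.87
ee_pos: [0.4541, -0.2836, 0.2105]
tool_rot: [2.14, 2.28, 0.003]
force: [0.0, -0.3, 1.2]
finger_gap: 0.0547
grasp_force: 0.0
```

```bash
python3 v.py w13
```

```text
20.87 [ 0.4541 -0.2836  0.2105] [2.14  2.28  0.003] 0.0547 [ 0.  -0.3  1.2]
```

View pics/w13.png

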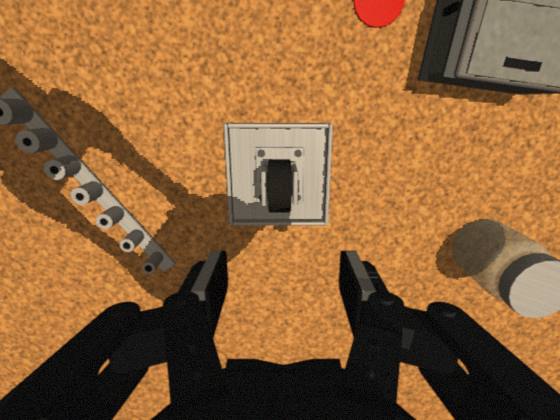

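The caster stands flat, wheel up, in the middle of the tray at (279,183). The jar is untouched. Back to the nest for red.

carry_out:
  motion:
    - {"x": 0.2,"y": 4,"z": 0,"ax": 0,"ay": 0,"az": 7,"gripper": 5}
    - {"x": 0.5,"y": 8,"z": 0,"ax": 0,"ay": 0,"az": 14,"gripper": 5}
    - {"x": 0.7,"y": 12,"z": 0,"ax": 0,"ay": 0,"az": 21,"gripper": 5}
    - {"x": 1,"y": 16,"z": 0,"ax": 0,"ay": 0,"az": 28,"gripper": 5}
    - {"x": 1.3,"y": 20,"z": 0,"ax": 0,"ay": 0,"az": 35,"gripper": 5}
    - {"x": 1.6,"y": 24,"z": 0,"ax": 0,"ay": 0,"az": 42,"gripper": 5}
    - {"x": 1.8,"y": 28,"z": 0,"ax": 0,"ay": 0,"az": 49,"gripper": 5}
    - {"x": 2.1,"y": 32,"z": 0,"ax": 0,"ay": 0,"az": 56,"gripper": 5}
    - {"x": 2.4,"y": 36,"z": 0,"ax": 0,"ay": 0,"az": 63,"gripper": 5}
    - {"x": 2.6,"y": 40,"z": 0,"ax": 0,"ay": 0,"az": 70,"gripper": 5}

```text
t: 21.75
ee_pos: [0.4772, 0.12, 0.1988]
tool_rot: [-0.437, -3.109, 0.001]
force: [0.6, 0.4, 0.2]
finger_gap: 0.05
grasp_force: 0.0
```

carry_out:
  motion:
    - {"x": 0.3,"y": 4,"z": 0,"ax": 0,"ay": 0,"az": 6,"gripper": 5}
    - {"x": 0.6,"y": 8,"z": 0,"ax": 0,"ay": 0,"az": 12.3,"gripper": 5}
    - {"x": 0.9,"y": 12,"z": 0,"ax": 0,"ay": 0,"az": 12.3,"gripper": 5}
    - {"x": 1.2,"y": 16,"z": 0,"ax": 0,"ay": 0,"az": 12.3,"gripper": 5}
    - {"x": 1.3,"y": 20.2,"z": 0,"ax": 0,"ay": 0,"az": 12.3,"gripper": 5}
    - {"x": 1.3,"y": 20.2,"z": 0,"ax": 0,"ay": 0,"az": 12.3,"gripper": 5}
    - {"x": 1.3,"y": 20.2,"z": 0,"ax": 0,"ay": 0,"az": 12.3,"gripper": 5}
    - {"x": 1.3,"y": 20.2,"z": 0,"ax": 0,"ay": 0,"az": 12.3,"gripper": 5}

```text
t: 22.42
ee_pos: [0.4905, 0.3197, 0.1987]
tool_rot: [-0.11, -3.138, 0.003]
force: [0.4, -0.4, 0.9]
finger_gap: 0.0497
grasp_force: 0.0
```

```bash
python3 v.py w14 red:rim:.107 yellow:rim:.075 blue:rim:.043
```

```text
22.42 [0.4905 0.3197 0.1987] [-1.100e-01 -3.138e+00  3.000e-03] 0.0497 [ 0.4 -0.4  0.9]
red:rim:.107 366 (array([0.4918, 0.3192]), np.float64(0.0085)) z 0.1071
yellow:rim:.075 249 (array([0.492 , 0.3195]), np.float64(0.0028)) z 0.0751
blue:rim:.043 551 (array([0.4906, 0.3212]), np.float64(0.0036)) z 0.0431
```

carry_out:
  motion:
    - {"x": 0.1,"y": -0.05,"z": -3,"ax": 0,"ay": 0,"az": 0,"gripper": 5}
    - {"x": 0.1,"y": -0.05,"z": -6,"ax": 0,"ay": 0,"az": 0,"gripper": 5}
    - {"x": 0.1,"y": -0.05,"z": -8.5,"ax": 0,"ay": 0,"az": 0,"gripper": 5}
    - {"x": 0.1,"y": -0.05,"z": -9.8,"ax": 0,"ay": 0,"az": 0,"gripper": 5}
    - {"x": 0.1,"y": -0.05,"z": -9.8,"ax": 0,"ay": 0,"az": 0,"gripper": 5}
    - {"x": 0.1,"y": -0.05,"z": -9.8,"ax": 0,"ay": 0,"az": 0,"gripper": 1.8}
    - {"x": 0.1,"y": -0.05,"z": -9.8,"ax": 0,"ay": 0,"az": 0,"gripper": 1.8}
    - {"x": 0.1,"y": -0.05,"z": -9.8,"ax": 0,"ay": 0,"az": 0,"gripper": 1.8}
    - {"x": 0.1,"y": -0.05,"z": -9.8,"ax": 0,"ay": 0,"az": 0,"gripper": 1.8}
    - {"x": 0.1,"y": -0.05,"z": -9.8,"ax": 0,"ay": 0,"az": 0,"gripper": 1.8}
  grip_force: 25

```text
t: 23.3
ee_pos: [0.4929, 0.3199, 0.1048]
tool_rot: [0.111, 3.136, 0.003]
force: [0.6, -0.4, 6.9]
finger_gap: 0.023
grasp_force: 25.1
```

carry_out:
  motion:
    - {"x": 0,"y": 0,"z": 2.5,"ax": 0,"ay": 0,"az": 0,"gripper": 1.8}
    - {"x": 0,"y": 0,"z": 5,"ax": 0,"ay": 0,"az": 0,"gripper": 1.8}
    - {"x": 0,"y": 0,"z": 8,"ax": 0,"ay": 0,"az": 0,"gripper": 1.8}
    - {"x": 0.4,"y": -4,"z": 10,"ax": 0,"ay": 0,"az": 0,"gripper": 1.8}
    - {"x": 0.8,"y": -8,"z": 10,"ax": 0,"ay": 0,"az": 0,"gripper": 1.8}
    - {"x": 1.2,"y": -12,"z": 9,"ax": 0,"ay": 0,"az": 0,"gripper": 1.8}
    - {"x": 1.6,"y": -16,"z": 8,"ax": 0,"ay": 0,"az": 0,"gripper": 1.8}
    - {"x": 2,"y": -20,"z": 7,"ax": 0,"ay": 0,"az": 0,"gripper": 1.8}
    - {"x": 2.4,"y": -24,"z": 6,"ax": 0,"ay": 0,"az": 0,"gripper": 1.8}
    - {"x": 2.8,"y": -28,"z": 5,"ax": 0,"ay": 0,"az": 0,"gripper": 1.8}

```text
t: 24.13
ee_pos: [0.5198, 0.038, 0.1525]
tool_rot: [0.11, 3.138, 0.0]
force: [0.6, 0.7, -0.6]
finger_gap: 0.0235
grasp_force: 24.9
```

carry_out:
  motion:
    - {"x": 0.4,"y": -4,"z": 0,"ax": 0,"ay": 0,"az": 0,"gripper": 1.8}
    - {"x": 0.8,"y": -8,"z": 0,"ax": 0,"ay": 0,"az": 0,"gripper": 1.8}
    - {"x": 1.2,"y": -12,"z": 0,"ax": 0,"ay": 0,"az": 0,"gripper": 1.8}
    - {"x": 1.5,"y": -15,"z": 0,"ax": 0,"ay": 0,"az": 0,"gripper": 1.8}
    - {"x": 1.5,"y": -15,"z": 0,"ax": 0,"ay": 0,"az": 0,"gripper": 1.8}
    - {"x": 1.5,"y": -15,"z": 0,"ax": 0,"ay": 0,"az": 0,"gripper": 1.8}
    - {"x": 1.5,"y": -15,"z": 0,"ax": 0,"ay": 0,"az": 0,"gripper": 1.8}

```text
t: 24.72
ee_pos: [0.5349, -0.1098, 0.1524]
tool_rot: [0.111, 3.14, 0.001]
force: [-0.2, -0.8, -1.4]
finger_gap: 0.0232
grasp_force: 25.0
```

```bash
python3 v.py w15 red:rim:.157 red:pad:.003 blue:pad:.003 yellow:pad:.003
```

```text
24.72 [ 0.5349 -0.1098  0.1524] [1.11e-01 3.14e+00 1.00e-03] 0.0232 [-0.2 -0.8 -1.4]
red:rim:.157 919 (array([ 0.5339, -0.1093]), np.float64(0.0116)) z 0.1548
red:pad:.003 [ 257  167   51   43 1531] (array([ 0.5351, -0.1104]), np.float64(0.0011)) ((0.5343198180198669, -0.11046335101127625), 0.02335336245596409)
blue:pad:.003 [ 342  141  101   97 7587] (array([ 0.541 , -0.0107]), np.float64(0.0008)) ((0.5410251021385193, -0.010539398528635502), 0.04572499543428421)
yellow:pad:.003 [ 464  152   79   75 4490] (array([0.5477, 0.0891]), np.float64(0.0003)) ((0.5475801229476929, 0.0890447348356247), 0.03537442535161972)
```

carry_out:
  motion:
    - {"x": 0.1,"y": -0.1,"z": -2,"ax": 0,"ay": 0,"az": 0,"gripper": 1.8}
    - {"x": 0.1,"y": -0.1,"z": -4,"ax": 0,"ay": 0,"az": 0,"gripper": 1.8}
    - {"x": 0.1,"y": -0.1,"z": -5,"ax": 0,"ay": 0,"az": 0,"gripper": 1.8}
    - {"x": 0.1,"y": -0.1,"z": -5.4,"ax": 0,"ay": 0,"az": 0,"gripper": 1.8}
    - {"x": 0.1,"y": -0.1,"z": -5.6,"ax": 0,"ay": 0,"az": 0,"gripper": 1.8}
    - {"x": 0.1,"y": -0.1,"z": -5.6,"ax": 0,"ay": 0,"az": 0,"gripper": 1.8}
    - {"x": 0.1,"y": -0.1,"z": -5.6,"ax": 0,"ay": 0,"az": 0,"gripper": 1.8}

```text
t: 25.35
ee_pos: [0.5362, -0.1109, 0.0971]
tool_rot: [0.11, 3.139, -0.0]
force: [0.0, -0.4, -1.2]
finger_gap: 0.0234
grasp_force: 25.0
```

carry_out:
  motion:
    - {"x": 0,"y": 0,"z": 0,"ax": 0,"ay": 0,"az": 0,"gripper": 5}
    - {"x": 0,"y": 0,"z": 0,"ax": 0,"ay": 0,"az": 0,"gripper": 5}
    - {"x": 0,"y": 0,"z": 0,"ax": 0,"ay": 0,"az": 0,"gripper": 5}
    - {"x": 0,"y": 0,"z": 0,"ax": 0,"ay": 0,"az": 0,"gripper": 5}
    - {"x": 0,"y": 0,"z": 3,"ax": 0,"ay": 0,"az": 0,"gripper": 5}
    - {"x": 0,"y": 0,"z": 6,"ax": 0,"ay": 0,"az": 0,"gripper": 5}
    - {"x": 0,"y": 0,"z": 9,"ax": 0,"ay": 0,"az": 0,"gripper": 6.5}
    - {"x": 0,"y": 0,"z": 9,"ax": 0,"ay": 0,"az": 0,"gripper": 6.5}
    - {"x": 0,"y": 0,"z": 9,"ax": 0,"ay": 0,"az": 0,"gripper": 6.5}

```text
t: 26.1
ee_pos: [0.5369, -0.1117, 0.1892]
tool_rot: [0.111, 3.135, -0.002]
force: [0.7, -0.3, -0.1]
finger_gap: 0.0648
grasp_force: 0.0
```

```bash
python3 v.py w16 red:rim:.099 red:pad:.003
```

```text
26.1 [ 0.5369 -0.1117  0.1892] [ 1.110e-01  3.135e+00 -2.000e-03] 0.0648 [ 0.7 -0.3 -0.1]
red:rim:.099 393 (array([ 0.535 , -0.1117]), np.float64(0.0117)) z 0.099
red:pad:.003 [262 157  45  39 898] (array([ 0.5353, -0.1108]), np.float64(0.0011)) ((0.5347620248794556, -0.11058460921049118), 0.023234127089381218)
```

carry_out:
  motion:
    - {"x": -0.4,"y": 4,"z": 0,"ax": 0,"ay": 0,"az": 0,"gripper": 6.5}
    - {"x": -0.8,"y": 8,"z": 0,"ax": 0,"ay": 0,"az": 0,"gripper": 6.5}
    - {"x": -1.2,"y": 12,"z": 0,"ax": 0,"ay": 0,"az": 0,"gripper": 6.5}
    - {"x": -1.6,"y": 16,"z": 0,"ax": 0,"ay": 0,"az": 0,"gripper": 6.5}
    - {"x": -2,"y": 20,"z": 0,"ax": 0,"ay": 0,"az": 0,"gripper": 6.5}
    - {"x": -2.4,"y": 24,"z": 0,"ax": 0,"ay": 0,"az": 0,"gripper": 6.5}
    - {"x": -2.8,"y": 28,"z": 0,"ax": 0,"ay": 0,"az": 0,"gripper": 6.5}
    - {"x": -3.2,"y": 32,"z": 0,"ax": 0,"ay": 0,"az": 0,"gripper": 6.5}
    - {"x": -3.6,"y": 36,"z": 0,"ax": 0,"ay": 0,"az": 0,"gripper": 6.5}
    - {"x": -4,"y": 40,"z": 0,"ax": 0,"ay": 0,"az": 0,"gripper": 6.5}

```text
t: 26.98
ee_pos: [0.4946, 0.2903, 0.1842]
tool_rot: [-0.111, -3.137, 0.002]
force: [2.0, -0.7, -0.3]
finger_gap: 0.065
grasp_force: 0.0
```

carry_out:
  motion:
    - {"x": -0.3,"y": 3,"z": 0,"ax": 0,"ay": 0,"az": 0,"gripper": 6.5}
    - {"x": -0.3,"y": 3,"z": 0,"ax": 0,"ay": 0,"az": 0,"gripper": 6.5}
    - {"x": -0.3,"y": 3,"z": 0,"ax": 0,"ay": 0,"az": 0,"gripper": 6.5}
    - {"x": -0.3,"y": 3,"z": 0,"ax": 0,"ay": 0,"az": 0,"gripper": 6.5}

```text
t: 27.32
ee_pos: [0.4924, 0.3181, 0.1846]
tool_rot: [-0.11, -3.137, 0.003]
force: [0.3, -0.9, -0.2]
finger_gap: 0.0651
grasp_force: 0.0
```

```bash
python3 v.py w17 yellow:rim:.075 blue:rim:.043
```

```text
27.32 [0.4924 0.3181 0.1846] [-1.100e-01 -3.137e+00  3.000e-03] 0.0651 [ 0.3 -0.9 -0.2]
yellow:rim:.075 689 (array([0.4921, 0.3191]), np.float64(0.0089)) z 0.0751
blue:rim:.043 595 (array([0.4905, 0.3212]), np.float64(0.0052)) z 0.0431
```

Now down to grip yellow (TCP about 0.065), lift it, and carry it to the yellow pad (0.5477, 0.0891).

carry_out:
  motion:
    - {"x": 0,"y": 0.1,"z": -3,"ax": 0,"ay": 0,"az": 0,"gripper": 6.5}
    - {"x": 0,"y": 0.1,"z": -6,"ax": 0,"ay": 0,"az": 0,"gripper": 6.5}
    - {"x": 0,"y": 0.1,"z": -9,"ax": 0,"ay": 0,"az": 0,"gripper": 6.5}
    - {"x": 0,"y": 0.1,"z": -11,"ax": 0,"ay": 0,"az": 0,"gripper": 6.5}
    - {"x": 0,"y": 0.1,"z": -11.9,"ax": 0,"ay": 0,"az": 0,"gripper": 6.5}
    - {"x": 0,"y": 0.1,"z": -11.9,"ax": 0,"ay": 0,"az": 0,"gripper": 6.5}
    - {"x": 0,"y": 0.1,"z": -11.9,"ax": 0,"ay": 0,"az": 0,"gripper": 4}
    - {"x": 0,"y": 0.1,"z": -11.9,"ax": 0,"ay": 0,"az": 0,"gripper": 4}
    - {"x": 0,"y": 0.1,"z": -11.9,"ax": 0,"ay": 0,"az": 0,"gripper": 4}
    - {"x": 0,"y": 0.1,"z": -11.9,"ax": 0,"ay": 0,"az": 0,"gripper": 4}

```text
t: 28.2
ee_pos: [0.4938, 0.3201, 0.0694]
tool_rot: [0.111, 3.137, 0.002]
force: [0.6, -0.6, 3.2]
finger_gap: 0.0457
grasp_force: 25.9
```

carry_out:
  motion:
    - {"x": 0,"y": 0,"z": 0,"ax": 0,"ay": 0,"az": 0,"gripper": 4}
    - {"x": 0,"y": 0,"z": 2.5,"ax": 0,"ay": 0,"az": 0,"gripper": 4}
    - {"x": 0,"y": 0,"z": 5,"ax": 0,"ay": 0,"az": 0,"gripper": 4}
    - {"x": 0,"y": 0,"z": 7,"ax": 0,"ay": 0,"az": 0,"gripper": 4}
    - {"x": 1,"y": -4,"z": 7,"ax": 0,"ay": 0,"az": 0,"gripper": 4}
    - {"x": 2,"y": -8,"z": 7,"ax": 0,"ay": 0,"az": 0,"gripper": 4}
    - {"x": 3,"y": -12,"z": 7,"ax": 0,"ay": 0,"az": 0,"gripper": 4}
    - {"x": 4,"y": -16,"z": 7,"ax": 0,"ay": 0,"az": 0,"gripper": 4}
    - {"x": 5,"y": -20,"z": 6,"ax": 0,"ay": 0,"az": 0,"gripper": 4}
    - {"x": 5.6,"y": -23,"z": 6,"ax": 0,"ay": 0,"az": 0,"gripper": 4}

```text
t: 29.03
ee_pos: [0.5488, 0.0869, 0.1262]
tool_rot: [-0.112, -3.139, 0.001]
force: [-0.8, 0.5, -1.5]
finger_gap: 0.0452
grasp_force: 26.1
```

carry_out:
  motion:
    - {"x": 0,"y": 0,"z": 0,"ax": 0,"ay": 0,"az": 0,"gripper": 4}
    - {"x": 0,"y": 0,"z": 0,"ax": 0,"ay": 0,"az": 0,"gripper": 4}
    - {"x": 0,"y": 0,"z": 0,"ax": 0,"ay": 0,"az": 0,"gripper": 4}

```text
t: 29.28
ee_pos: [0.5489, 0.0901, 0.1276]
tool_rot: [0.111, 3.139, 0.001]
force: [1.3, 0.8, -1.8]
finger_gap: 0.0456
grasp_force: 26.2
```

```bash
python3 v.py w18 yellow:rim:.131 yellow:pad:.003 blue:pad:.003
```

```text
29.28 [0.5489 0.0901 0.1276] [1.110e-01 3.139e+00 1.000e-03] 0.0456 [ 1.3  0.8 -1.8]
yellow:rim:.131 2269 (array([0.5462, 0.0908]), np.float64(0.0109)) z 0.1334
yellow:pad:.003 [ 240  157   84   61 2865] (array([0.5483, 0.0892]), np.float64(0.0006)) ((0.5477292537689209, 0.08905003219842911), 0.03482244908809662)
blue:pad:.003 [ 106  144  110  105 8943] (array([ 0.5413, -0.0106]), np.float64(0.0008)) ((0.5410468578338623, -0.010582895949482918), 0.0455036498606205)
```

carry_out:
  motion:
    - {"x": 0.15,"y": -0.1,"z": -2,"ax": 0,"ay": 0,"az": 0,"gripper": 4}
    - {"x": 0.15,"y": -0.1,"z": -4,"ax": 0,"ay": 0,"az": 0,"gripper": 4}
    - {"x": 0.15,"y": -0.1,"z": -5.4,"ax": 0,"ay": 0,"az": 0,"gripper": 4}
    - {"x": 0.15,"y": -0.1,"z": -6,"ax": 0,"ay": 0,"az": 0,"gripper": 4}
    - {"x": 0.15,"y": -0.1,"z": -6.2,"ax": 0,"ay": 0,"az": 0,"gripper": 4}
    - {"x": 0.15,"y": -0.1,"z": -6.2,"ax": 0,"ay": 0,"az": 0,"gripper": 4}
    - {"x": 0.15,"y": -0.1,"z": -6.2,"ax": 0,"ay": 0,"az": 0,"gripper": 4}

```text
t: 29.92
ee_pos: [0.5506, 0.0896, 0.066]
tool_rot: [0.109, 3.139, 0.001]
force: [-0.4, 0.5, -0.2]
finger_gap: 0.0457
grasp_force: 25.8
```

carry_out:
  motion:
    - {"x": 0,"y": 0,"z": 0,"ax": 0,"ay": 0,"az": 0,"gripper": 6.5}
    - {"x": 0,"y": 0,"z": 0,"ax": 0,"ay": 0,"az": 0,"gripper": 6.5}
    - {"x": 0,"y": 0,"z": 0,"ax": 0,"ay": 0,"az": 0,"gripper": 6.5}
    - {"x": 0,"y": 0,"z": 0,"ax": 0,"ay": 0,"az": 0,"gripper": 6.5}
    - {"x": 0,"y": 0,"z": 3,"ax": 0,"ay": 0,"az": 0,"gripper": 6.5}
    - {"x": 0,"y": 0,"z": 6,"ax": 0,"ay": 0,"az": 0,"gripper": 6.5}
    - {"x": 0,"y": 0,"z": 10,"ax": 0,"ay": 0,"az": 0,"gripper": 8.5}
    - {"x": 0,"y": 0,"z": 10,"ax": 0,"ay": 0,"az": 0,"gripper": 8.5}
    - {"x": 0,"y": 0,"z": 10,"ax": 0,"ay": 0,"az": 0,"gripper": 8.5}

```text
t: 30.67
ee_pos: [0.552, 0.0888, 0.1694]
tool_rot: [0.111, 3.133, 0.001]
force: [0.2, -0.3, -0.7]
finger_gap: 0.0849
grasp_force: 0.0
```

```bash
python3 v.py w19 yellow:rim:.071 yellow:pad:.003
```

```text
30.67 [0.552  0.0888 0.1694] [1.110e-01 3.133e+00 1.000e-03] 0.0849 [ 0.2 -0.3 -0.7]
yellow:rim:.071 714 (array([0.5487, 0.0895]), np.float64(0.0099)) z 0.0711
yellow:pad:.003 [ 247  145   72   55 1480] (array([0.5484, 0.0891]), np.float64(0.0006)) ((0.547624409198761, 0.0891185775399208), 0.03471171110868454)
```

carry_out:
  motion:
    - {"x": -1,"y": 4,"z": 0,"ax": 0,"ay": 0,"az": 0,"gripper": 8.5}
    - {"x": -2,"y": 8,"z": 0,"ax": 0,"ay": 0,"az": 0,"gripper": 8.5}
    - {"x": -3,"y": 12,"z": 0,"ax": 0,"ay": 0,"az": 0,"gripper": 8.5}
    - {"x": -4,"y": 16,"z": 0,"ax": 0,"ay": 0,"az": 0,"gripper": 8.5}
    - {"x": -5,"y": 20,"z": 0,"ax": 0,"ay": 0,"az": 0,"gripper": 8.5}
    - {"x": -6,"y": 23.1,"z": 0,"ax": 0,"ay": 0,"az": 0,"gripper": 8.5}
    - {"x": -6,"y": 23.1,"z": 0,"ax": 0,"ay": 0,"az": 0,"gripper": 8.5}
    - {"x": -6,"y": 23.1,"z": 0,"ax": 0,"ay": 0,"az": 0,"gripper": 8.5}
    - {"x": -6,"y": 23.1,"z": 0,"ax": 0,"ay": 0,"az": 0,"gripper": 8.5}

```text
t: 31.47
ee_pos: [0.49, 0.3191, 0.1637]
tool_rot: [-0.11, -3.138, 0.003]
force: [-0.5, -0.4, 0.8]
finger_gap: 0.0849
grasp_force: 0.0
```

```bash
python3 v.py w20 blue:rim:.043
```

```text
31.47 [0.49   0.3191 0.1637] [-1.100e-01 -3.138e+00  3.000e-03] 0.0849 [-0.5 -0.4  0.8]
blue:rim:.043 1025 (array([0.4898, 0.3211]), np.float64(0.006)) z 0.0431
```

carry_out:
  motion:
    - {"x": 0,"y": 0.2,"z": -3,"ax": 0,"ay": 0,"az": 0,"gripper": 8.5}
    - {"x": 0,"y": 0.2,"z": -6,"ax": 0,"ay": 0,"az": 0,"gripper": 8.5}
    - {"x": 0,"y": 0.2,"z": -9,"ax": 0,"ay": 0,"az": 0,"gripper": 8.5}
    - {"x": 0,"y": 0.2,"z": -11.5,"ax": 0,"ay": 0,"az": 0,"gripper": 8.5}
    - {"x": 0,"y": 0.2,"z": -13.3,"ax": 0,"ay": 0,"az": 0,"gripper": 8.5}
    - {"x": 0,"y": 0.2,"z": -13.3,"ax": 0,"ay": 0,"az": 0,"gripper": 8.5}
    - {"x": 0,"y": 0.2,"z": -13.3,"ax": 0,"ay": 0,"az": 0,"gripper": 6}
    - {"x": 0,"y": 0.2,"z": -13.3,"ax": 0,"ay": 0,"az": 0,"gripper": 6}
    - {"x": 0,"y": 0.2,"z": -13.3,"ax": 0,"ay": 0,"az": 0,"gripper": 6}
    - {"x": 0,"y": 0.2,"z": -13.3,"ax": 0,"ay": 0,"az": 0,"gripper": 6}

```text
t: 32.35
ee_pos: [0.4914, 0.322, 0.0344]
tool_rot: [0.111, 3.137, 0.003]
force: [-1.1, -0.5, -0.1]
finger_gap: 0.0683
grasp_force: 28.3
```

carry_out:
  motion:
    - {"x": 0,"y": 0,"z": 0,"ax": 0,"ay": 0,"az": 0,"gripper": 6}
    - {"x": 0,"y": 0,"z": 3,"ax": 0,"ay": 0,"az": 0,"gripper": 6}
    - {"x": 0,"y": 0,"z": 6.5,"ax": 0,"ay": 0,"az": 0,"gripper": 6}
    - {"x": 0,"y": 0,"z": 10,"ax": 0,"ay": 0,"az": 0,"gripper": 6}
    - {"x": 0,"y": 0,"z": 12,"ax": 0,"ay": 0,"az": 0,"gripper": 6}
    - {"x": 0.6,"y": -4,"z": 12,"ax": 0,"ay": 0,"az": 0,"gripper": 6}
    - {"x": 1.2,"y": -8,"z": 12,"ax": 0,"ay": 0,"az": 0,"gripper": 6}
    - {"x": 1.8,"y": -12,"z": 12,"ax": 0,"ay": 0,"az": 0,"gripper": 6}
    - {"x": 2.4,"y": -16,"z": 12,"ax": 0,"ay": 0,"az": 0,"gripper": 6}
    - {"x": 3,"y": -20,"z": 12,"ax": 0,"ay": 0,"az": 0,"gripper": 6}

```text
t: 33.18
ee_pos: [0.5204, 0.1202, 0.1532]
tool_rot: [0.11, 3.138, 0.0]
force: [1.3, -1.0, -0.9]
finger_gap: 0.0681
grasp_force: 28.9
```

carry_out:
  motion:
    - {"x": 0.6,"y": -4,"z": 0,"ax": 0,"ay": 0,"az": 0,"gripper": 6}
    - {"x": 1.2,"y": -8,"z": 0,"ax": 0,"ay": 0,"az": 0,"gripper": 6}
    - {"x": 1.8,"y": -11,"z": 0,"ax": 0,"ay": 0,"az": 0,"gripper": 6}
    - {"x": 2.2,"y": -13.2,"z": 0,"ax": 0,"ay": 0,"az": 0,"gripper": 6}
    - {"x": 2.2,"y": -13.2,"z": 0,"ax": 0,"ay": 0,"az": 0,"gripper": 6}
    - {"x": 2.2,"y": -13.2,"z": 0,"ax": 0,"ay": 0,"az": 0,"gripper": 6}
    - {"x": 2.2,"y": -13.2,"z": 0,"ax": 0,"ay": 0,"az": 0,"gripper": 6}

```text
t: 33.77
ee_pos: [0.5424, -0.0098, 0.1527]
tool_rot: [0.111, 3.139, 0.001]
force: [0.2, -0.7, -1.5]
finger_gap: 0.0684
grasp_force: 28.9
```

```bash
python3 v.py w21 blue:rim:.16 blue:pad:.003 yellow:rim:.071 red:rim:.099
```

```text
33.77 [ 0.5424 -0.0098  0.1527] [1.110e-01 3.139e+00 1.000e-03] 0.0684 [ 0.2 -0.7 -1.5]
blue:rim:.16 4983 (array([ 0.54  , -0.0093]), np.float64(0.0156)) z 0.1621
blue:pad:.003 [ 232  140   84   69 3513] (array([ 0.5423, -0.0105]), np.float64(0.0073)) ((0.5321981310844421, -0.01689307764172554), 0.043392498046159744)
yellow:rim:.071 1006 (array([0.5482, 0.0883]), np.float64(0.0155)) z 0.0711
red:rim:.099 661 (array([ 0.5351, -0.1111]), np.float64(0.0168)) z 0.0987
```

carry_out:
  motion:
    - {"x": 0.1,"y": -0.1,"z": -3,"ax": 0,"ay": 0,"az": 0,"gripper": 6}
    - {"x": 0.1,"y": -0.1,"z": -6,"ax": 0,"ay": 0,"az": 0,"gripper": 6}
    - {"x": 0.1,"y": -0.1,"z": -9,"ax": 0,"ay": 0,"az": 0,"gripper": 6}
    - {"x": 0.1,"y": -0.1,"z": -10.8,"ax": 0,"ay": 0,"az": 0,"gripper": 6}
    - {"x": 0.1,"y": -0.1,"z": -11.5,"ax": 0,"ay": 0,"az": 0,"gripper": 6}
    - {"x": 0.1,"y": -0.1,"z": -11.9,"ax": 0,"ay": 0,"az": 0,"gripper": 6}
    - {"x": 0.1,"y": -0.1,"z": -11.9,"ax": 0,"ay": 0,"az": 0,"gripper": 6}
    - {"x": 0.1,"y": -0.1,"z": -11.9,"ax": 0,"ay": 0,"az": 0,"gripper": 6}

```text
t: 34.48
ee_pos: [0.5441, -0.0105, 0.0346]
tool_rot: [0.109, 3.138, -0.0]
force: [0.5, -0.7, -0.4]
finger_gap: 0.0682
grasp_force: 28.9
```

carry_out:
  motion:
    - {"x": 0,"y": 0,"z": 0,"ax": 0,"ay": 0,"az": 0,"gripper": 8.5}
    - {"x": 0,"y": 0,"z": 0,"ax": 0,"ay": 0,"az": 0,"gripper": 8.5}
    - {"x": 0,"y": 0,"z": 0,"ax": 0,"ay": 0,"az": 0,"gripper": 8.5}
    - {"x": 0,"y": 0,"z": 0,"ax": 0,"ay": 0,"az": 0,"gripper": 8.5}
    - {"x": 0,"y": 0,"z": 3,"ax": 0,"ay": 0,"az": 0,"gripper": 8.5}
    - {"x": 0,"y": 0,"z": 7,"ax": 0,"ay": 0,"az": 0,"gripper": 8.5}
    - {"x": 0,"y": 0,"z": 11,"ax": 0,"ay": 0,"az": 0,"gripper": 8.5}
    - {"x": 0,"y": 0,"z": 15,"ax": 0,"ay": 0,"az": 0,"gripper": 8.5}
    - {"x": 0,"y": 0,"z": 17,"ax": 0,"ay": 0,"az": 0,"gripper": 8.5}
    - {"x": 0,"y": 0,"z": 17,"ax": 0,"ay": 0,"az": 0,"gripper": 8.5}

```text
t: 35.32
ee_pos: [0.5455, -0.0115, 0.2108]
tool_rot: [0.111, 3.128, -0.001]
force: [0.4, -0.1, 0.8]
finger_gap: 0.0848
grasp_force: 0.0
```

```bash
python3 v.py w22 blue:rim:.043 blue:pad:.003 yellow:rim:.071 yellow:pad:.003 red:rim:.099 red:pad:.003
```

```text
35.32 [ 0.5455 -0.0115  0.2108] [ 1.110e-01  3.128e+00 -1.000e-03] 0.0848 [ 0.4 -0.1  0.8]
blue:rim:.043 696 (array([ 0.5432, -0.0097]), np.float64(0.0042)) z 0.0431
blue:pad:.003 [ 242  128   84   67 1619] (array([ 0.5422, -0.0103]), np.float64(0.0009)) ((0.5411001443862915, -0.010537911206483841), 0.04523082450032234)
yellow:rim:.071 615 (array([0.5485, 0.0884]), np.float64(0.0147)) z 0.0711
yellow:pad:.003 [ 345  138   64   64 1227] (array([0.5483, 0.0897]), np.float64(0.0005)) ((0.5477728843688965, 0.0891784280538559), 0.03473437577486038)
red:rim:.099 362 (array([ 0.5354, -0.1111]), np.float64(0.0175)) z 0.0985
red:pad:.003 [170 150  43  43 840] (array([ 0.5351, -0.1108]), np.float64(0.001)) ((0.534687876701355, -0.11013123393058777), 0.023283276706933975)
```

View pics/w22.png

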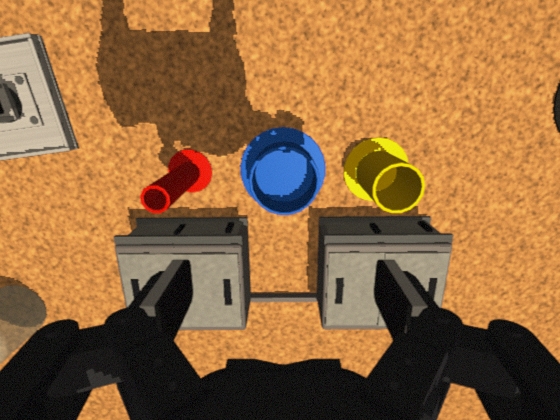

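All three pots stand upright on their own pads (red pad near (188,170), blue (283,170), yellow (378,170)), and the caster is in the tray. Handing in.

```bash
python3 -c "
from bench import manip
print(manip.finish_job())"
```

```text
the job is handed in; nothing more can be done
None
```

The job was done in the order asked and handed in at about 35 s: the caster stands wheel up in the steel tray, each pot is upright within about 2 mm of the middle of its own pad, and the jar was not touched (no verdict was shown).

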